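# Walk the power supply into its charging cradle and shut the gate

### The arm

A 7-joint arm with a two-finger parallel gripper is mounted at the origin on the work surface. World frame = base frame: x ahead of the robot, y to its left, z up, the work surface at z = 0. Lengths are in m, angles in rad, forces in N, time in s.
With the tool pointing down it reaches from about 0.35 to 0.9 m from the base axis. Payload 8.1 kg.
Tool frame: the origin (TCP) lies where the fingers leave the gripper's body, on its centre line; the fingertips stand tip_extent ahead of it and the grasp point (between the pads) lies 54 mm ahead of it (tip_extent is the distance from the TCP to the fingertips, in m); x points along the fingers, z is the direction in which the jaws open and shut, and the axes are right-handed (so a half turn about x gives the same grasp; the last joint's range is limited). The gripper opens to 85 mm and grips with 20 to 120 N. Pads are 22 mm wide; open, the fingers measure 114 mm over their backs; the gripper's body (76 mm by 85 mm) begins 54 mm behind the grasp point. The pads swing forward as they close: fully open they stand 13 mm farther back than shut.
Start: joints at [1.139, 0.434, 0.025, 1.573, -0.012, 1.134, -0.075], TCP at [0.202, -0.592, 0.304] pointing down, gripper open.
Joint ranges: [-2.62, 2.62], [-0.44, 2.09], [-1.27, 1.32], [0.08, 2.57], [-1.32, 4.46], [0.12, 2], [-2.74, 2.74]. Speed limits (rad/s): [2.22, 2.22, 3.01, 3.01, 3.14, 3.14, 3.14].

### API

Orientations are given as a 3x3 rotation matrix whose columns are the frame's x, y, z axes.
In Python, from bench import * gives the robot as it stands.
- The arm moves only by the shell command python3 -m crank 'ROWS' [FORCE]. ROWS is JSON, a list of rows, each an object with "grip": the closure, from 0 (fully open) to 1 (shut); "delta_pos": the shift along the world's x, y, z in mm, a list of three; "twist": the turn about the world's z in rad. A call has 1 to 10 rows; each row is the pose to reach, as a shift and turn from the pose commanded when the call began; what a row does not reach only later rows make up. A row lasts 1/10 s, in which the tool goes at most 50 mm and 8.59 degrees, less where a joint would pass 70% of its speed; a pose out of reach is approached as far as the arm can. A call with a gripper value outside its range is refused whole. The fingers move at their own pace and stop on an object; FORCE is the grip in N (left out, the last holds). Time passes only in rows, so rows that repeat a pose let the fingers close. It gives the time, the measured TCP pose, the force and the opening at its end, in the units of the state.
- read_state(): the state, without advancing time (a new reading comes with each control period).
- snapshot(name): name is "scene" or "top" or "wrist"; returns a dict with "image" (420x560x3 uint8, red, green, blue), "K" (3x3 intrinsics, pixels), "rvec" (rotation vector, rad) and "tvec" (3), from world to camera coordinates, as OpenCV has them. Camera axes: x right, y down, z forward; pixel columns grow to the right and rows downward; lengths in m; the calibration is good to about 2 mm. The wrist camera is an equidistant fisheye: a pixel r from the principal point sees the ray r / f radians off the axis. A picture is of the moment at which its call begins. There is no depth.
- close_job(): hands the job in, once; it reports no verdict.
The state is a dict: "time": time; "joint_pos": joint angles; "dq": joint speeds; "joint_efforts": joint torques, N m; "ee_pos": TCP position; "tcp_rot": TCP orientation; "ft_force": force on the tool from outside, world axes, zero at the start; "torque": the same for the moment, N m; "opening": finger opening in m.
Only numpy, scipy, OpenCV 4.12 (cv2) and the standard library are available. Lean on these libraries where they do the work, as an engineer would, in place of code of your own. Each camera call takes 0.05 s, during which the arm holds its last target.

### The job

Push the heavy orange power supply forward along the bench into the blue charging cradle and press it firmly and squarely home against the stop; it walks in by short pushes on its two black rear corner bumpers in turn. Never shove it harder than 30 N, keep off the fan guard between the bumpers, and do not tip it or disturb the other things on the bench. Then swing the yellow gate bar fully shut behind it, without forcing the bar against the supply, and let go.

Things in the scene. Friction and masses are not known exactly. Their poses are not given: they have to be found in the camera images.
- supply: Heavy orange power supply, flat-bottomed box 120 deep (x) by 180 wide (y) by 88 mm tall, 1.0 to 1.35 kg, too big to grasp; slides with 4.5 to 9 N. Origin: centre of its underside. Its +x points out of the flat leading face (60 mm ahead) that goes in first; the rear has a bumper at each corner. Pushing the left bumper also turns it clockwise from above, about a point some 40 mm right of centre.
- left_bumper (a point): Centre of the rear face of the left (+y of the supply) black rubber corner bumper, 60 mm behind, 75 mm to the left of and 41 mm above the supply's origin. The face is flat and upright, 30 mm wide and 70 mm tall.
- right_bumper (a point): The same on the right: 60 mm behind, 75 mm to the right of and 41 mm above the supply's origin.
- fan: Grey fan guard with round black fan in the middle of the supply's rear, 80 mm wide, 19 to 67 mm above the bench, standing 6 mm farther back than the bumper faces. Origin: its centre, 58 mm behind the supply's origin. Fragile: do not touch.
- cradle: Blue U-shaped charging cradle fixed to the bench, open to the robot. Its +x is the way the supply goes in, +y its left. Origin: on the bench, in the plane of the faces of the two stop pads, midway. Slippery plastic side walls, 40 mm tall, 14 thick: inner faces 94 mm left and right from 5 to 55 mm behind the origin (4 mm play each side), then flaring out 18 mm a side over 35 mm. No floor plate.
- stop: Rigid back wall of the cradle, 60 mm tall, with two black rubber stop pads 60 mm left and right of its middle. Origin: same as the cradle's. The supply is home when its leading face touches both pads: its origin then lies 60 mm behind the cradle's origin, axes parallel.
- gate (a joint): Hinge of the yellow gate bar on the cradle's left, rad: 0 is shut (end of travel: bar points to the cradle's right, 7 mm clear behind the left bumper of a supply that is home, its knob 5 mm clear), 1.57 points back to the robot, 2.4 (limit) far out to the left. It stays where left, swings with under 2 N at the knob. Bar 10 mm thick, 44 to 56 mm above the bench, ending 66 mm from the hinge axis.
- gate_knob (a point): Top of the red upright knob (14 mm thick, standing 54 to 88 mm above the bench) on the gate bar, 56 mm from the hinge axis.
- gate_hinge (a point): Hinge axis of the gate, upright, at the top of its post: 132 mm behind and 128 mm to the left of the cradle's origin, 44 mm above the bench; the hub on it is 26 mm across and its top 60 mm above the bench.
- wrench: steel wrench lying on the bench, bystander
- screwdriver: screwdriver lying on the bench, bystander
- tape_roll: blue tape roll, 90 mm across, 24 mm tall, bystander near the robot
- oil_bottle: yellow oil bottle, 190 mm tall, bystander beside or beyond the cradle
- bolt_jar: glass jar, 100 mm tall, bystander beside or beyond the cradle
- spray_can: red spray can, 190 mm tall, bystander beside or beyond the cradle
- mug: blue mug, 95 mm tall, bystander to the right
- carton: cardboard carton 100 x 150 x 80 mm, bystander to the left
Mind the look-alikes: they are no part of the job. What is shaped like the supply but pink is not meant.

How it is judged:
On the way, in this order (a step that is already met when the one before it is completed fails the run):
1. the supply is pressed home: within 3 mm of the stop, square, and bearing on the stop with more than 4 N (x of supply in the frame of cradle above -0.063 m and angle between the x axis of supply and the x axis of cradle, either way round below 0.035 rad and contact force between supply and stop above 4 N), for 0.2 s.
2. the gate bar is swung shut behind it (value of joint gate below 0.1 rad), for 0.2 s.
At the end, for the whole second after the job is handed in: The supply stands on the bench at rest in the cradle, within 3 mm of the stop and square to it within 0.035 rad, and the gate bar is shut (within 0.1 rad) (x of supply in the frame of cradle between -0.063 and -0.055 m and angle between the x axis of supply and the x axis of cradle, either way round below 0.035 rad and height (world z) of supply below 0.006 m and value of joint gate below 0.1 rad and linear speed of supply below 0.01 m/s); the robot touches nothing.
It fails at once if the robot pushes the supply with more than 30 N (contact force between any of the fingers, the arm and supply above 30 N).
It fails at once if the robot pushes on the fan guard (contact force between any of the fingers, the arm and fan above 1.5 N).
It fails at once if the supply is tipped (angle between supply's own z axis and vertical above 0.1 rad).
It fails at once if the gate bar is forced against the supply (contact force between gate and supply above 8 N).
It fails at once if a bystander is moved more than 20 mm (distance of any of wrench, screwdriver, tape_roll, oil_bottle, bolt_jar, spray_can, mug, carton from where it was at the start of the episode above 0.02 m).
It also fails if it takes over 72 s, if anything falls off the work surface, if the arm or the gripper's body presses on something with over 40 N, if the wrist force passes 120 N, or if a joint passes its speed limit or range.

## Working session

There is one attempt and no reset: what is moved stays moved. The work goes in short steps, Python scripts to look and compute and a shell command to move; the robot and the scene stay as the last step left them, time stands still between calls to the robot, and variables do not carry over. Pictures are saved under pics/ and viewed, and the job is handed in when it is done.

```bash
mkdir -p pics; ls; python3 - <<'E'
from bench import *
import cv2
for n in ["scene","top","wrist"]:
    s=snapshot(n); cv2.imwrite(f"pics/{n}0.png",s["image"][:,:,::-1]); print(n,s["K"],s["rvec"],s["tvec"])
print(read_state())
E
```

```text
pics
scene [[425.38484791   0.         276.46708891]
 [  0.         425.38484791 209.71763845]
 [  0.           0.           1.        ]] [ 1.04965304  2.58638015 -0.83199579] [ 0.36384784 -0.26457606  1.61584251]
top [[405.23954059   0.         279.19155694]
 [  0.         405.23954059 214.27757641]
 [  0.           0.           1.        ]] [ 2.12571598 -2.14860869  0.16895008] [-0.00316337  0.53305869  1.24864352]
wrist [[325.1922621    0.         280.18373559]
 [  0.         325.1922621  214.69892524]
 [  0.           0.           1.        ]] [-2.36752618  1.69248106  0.23516814] [-0.62428305 -0.03585622  0.37797961]
{'time': 0.15, 'joint_pos': array([ 1.13936844,  0.43509215,  0.02497182,  1.57388211, -0.01161163,
        1.13400809, -0.07510287]), 'dq': array([ 0.00034055, -0.00068314,  0.0008902 , -0.00116241, -0.00126842,
       -0.00049773, -0.00028323]), 'joint_efforts': array([ 2.41289563e-03, -6.70885062e+01,  1.02660421e+00, -3.16450202e+01,
        1.57368049e-02,  9.10948293e-03, -2.83170164e-05]), 'ee_pos': array([ 0.20170529, -0.59124346,  0.30329032]), 'tcp_rot': array([[-4.97598599e-04,  9.46445471e-01,  3.22863319e-01],
       [ 1.14081019e-03,  3.22863686e-01, -9.46444789e-01],
       [-9.99999225e-01, -1.02623836e-04, -1.24037116e-03]]), 'ft_force': array([-0.2807393 ,  0.21329807, -0.22257678]), 'torque': array([ 0.00686597, -0.01375098, -0.01463393]), 'opening': 0.08536631094008781}
```

View pics/scene0.png

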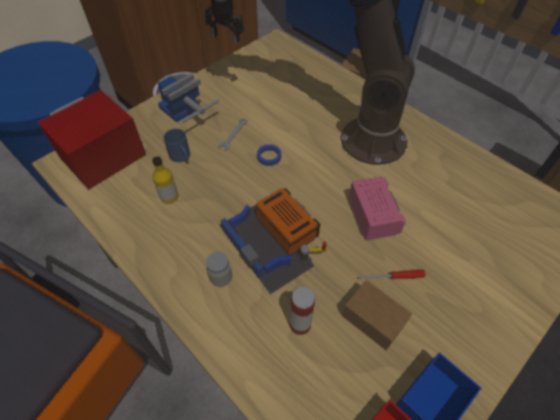

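View pics/top0.png

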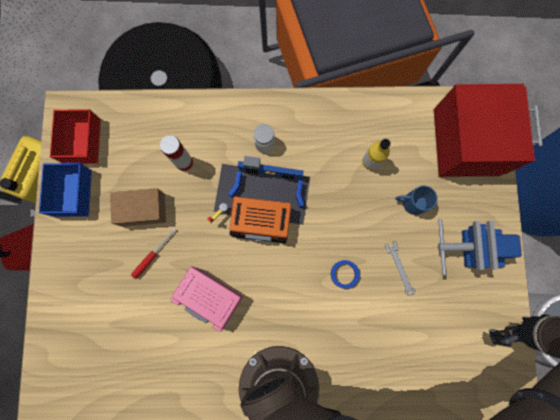

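View pics/wrist0.png

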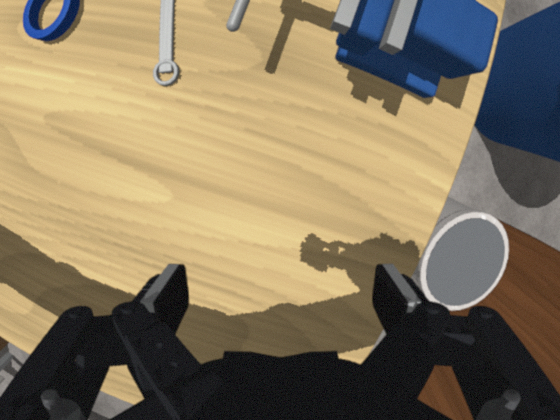

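The top view shows two candidates for the supply: the orange box at (261,219), which sits at the mouth of the blue cradle at (270,185), and the pink look-alike at (207,298). I choose the orange one. The gate hub is near (224,208), with its red knob near (211,217). I'll check these in a close crop.

```bash
python3 - <<'E'
import cv2
a=cv2.imread("pics/top0.png")[150:255,190:330]; cv2.imwrite("pics/topc.png",cv2.resize(a,None,fx=5.6,fy=5.6,interpolation=cv2.INTER_CUBIC))
a=cv2.imread("pics/scene0.png")[180:295,210:345]; cv2.imwrite("pics/scenec.png",cv2.resize(a,None,fx=5,fy=5,interpolation=cv2.INTER_CUBIC))
E
```

```text
(no output)
```

View pics/topc.png

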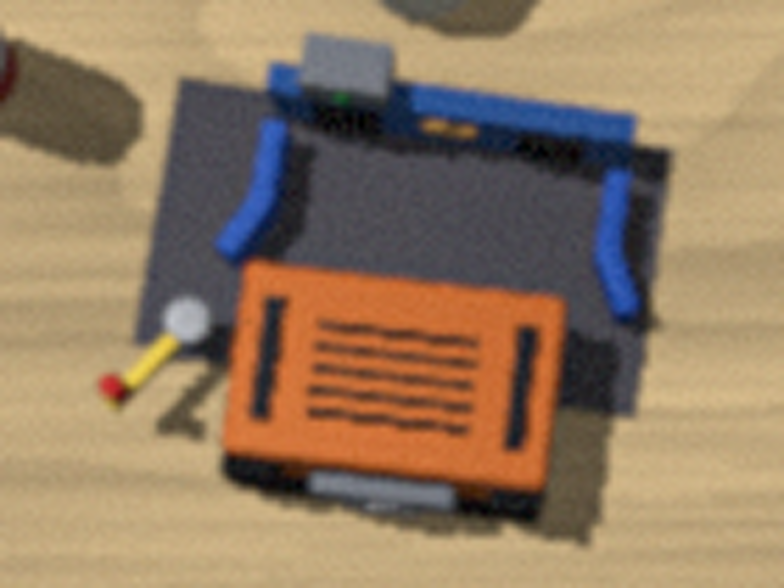

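View pics/scenec.png

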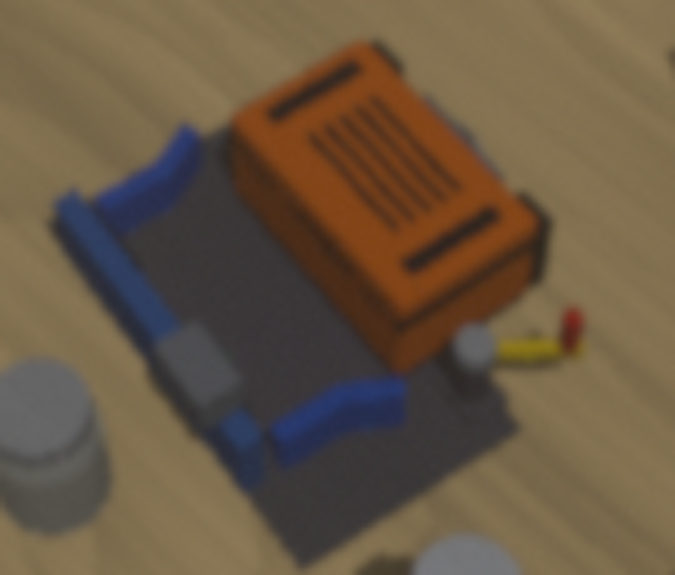

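```bash
cat > h.py <<'E'
import numpy as np, cv2
from scipy.optimize import least_squares
def cal(s): return dict(K=np.array(s["K"]),rvec=np.array(s["rvec"]),tvec=np.array(s["tvec"]))
def proj(c,P): return cv2.projectPoints(np.array(P,float).reshape(-1,1,3),c["rvec"],c["tvec"],c["K"],None)[0][:,0]
def back(c,uv,z):
    R=cv2.Rodrigues(c["rvec"])[0]; d=R.T@np.linalg.inv(c["K"])@np.array([uv[0],uv[1],1]); o=-R.T@c["tvec"]
    return o+d*(z-o[2])/d[2]
def un(uv,off,s): return (np.array(uv,float)+.5)/s-.5+np.array(off)
def T(p,L):
    L=np.array(L,float); c,s=np.cos(p[2]),np.sin(p[2])
    return np.c_[p[0]+c*L[:,0]-s*L[:,1],p[1]+s*L[:,0]+c*L[:,1],L[:,2]]
def fit(obs,p0):  # obs: list (cal, uv Nx2, local Nx3)
    f=lambda p:np.concatenate([(proj(c,T(p,L))-uv).ravel() for c,uv,L in obs])
    r=least_squares(f,p0,loss='soft_l1'); return r.x,r.fun.reshape(-1,2)
E
python3 - <<'E'
from h import *; from bench import *
t=cal(snapshot("top")); s=cal(snapshot("scene"))
ut=lambda a: un(a,(190,150),5.6); us=lambda a: un(a,(210,180),5)
S=[[.06,.09,.088],[.06,-.09,.088],[-.06,-.09,.088],[-.06,.09,.088]]
st=ut([(247,264),(562,297),(546,490),(226,455)]); 
ss=us([(400,315),(235,115),(370,42),(540,222)])
for nm,o in dict(both=[(t,st,S),(s,ss,S)],top=[(t,st,S)],sc=[(s,ss,S)]).items():
    p,r=fit(o,[.5,0,0]); print("supply",nm,p.round(4),r.round(1).tolist())
    
C=[[-.09,.119,.04],[-.09,-.119,.04],[-.055,.101,.04],[-.055,-.101,.04],[-.005,.101,.04],[-.005,-.101,.04],[-.132,.128,.06]]
ct=ut([(232,250),(627,308),(268,195),(607,245),(275,122),(620,172),(187,318)])
Cs=[[-.09,.119,.04],[-.09,-.119,.04],[-.055,.101,.04],[-.132,.128,.06]]
cs=us([(400,392),(190,135),(345,390),(474,343)])
for nm,o in dict(both=[(t,ct,C),(s,cs,Cs)],top=[(t,ct,C)],sc=[(s,cs,Cs)]).items():
    p,r=fit(o,[.6,0,0]); print("cradle",nm,p.round(4),r.round(1).tolist())
k=back(t,ut((112,385)),.088); k2=back(s,us((573,315)),.088); print("knob",k,k2)
h=back(t,ut((187,318)),.06); h2=back(s,us((474,343)),.06);print("hub",h,h2)
d=(k-h)[:2]; print(np.hypot(*d),np.degrees(np.arctan2(d[1],d[0])))
E
```

```text
supply both [ 0.5188  0.0522 -0.1343] [[-0.6, -2.6], [0.8, -1.4], [-1.1, 2.5], [-2.4, 1.5], [-1.9, -0.0], [-3.7, 0.4], [-0.2, -2.8], [1.5, -1.6]]
supply top [ 0.5196  0.0496 -0.1087] [[-0.4, -2.1], [1.2, -2.5], [0.4, 1.6], [-1.2, 2.1]]
supply sc [ 0.5183  0.0564 -0.1428] [[-1.1, 0.8], [-2.6, 0.9], [1.2, -2.1], [2.6, -0.7]]
cradle both [ 0.6689  0.0214 -0.1563] [[-2.3, 0.6], [0.4, 0.8], [-1.4, 0.7], [-0.1, 0.7], [-0.2, -1.1], [-0.3, -1.3], [-0.1, -0.3], [0.5, -1.5], [-0.6, -2.2], [-1.5, 0.5], [-1.0, 0.1]]
cradle top [ 0.6694  0.0201 -0.1556] [[-1.9, 0.5], [0.8, 0.6], [-1.1, 0.6], [0.3, 0.5], [0.2, -1.2], [0.1, -1.4], [0.4, -0.4]]
cradle sc [ 0.6698  0.026  -0.1441] [[1.5, -0.8], [-0.4, -1.3], [-0.5, 1.3], [-0.1, 0.6]]
knob [0.51539821 0.20486443 0.088     ] [0.5135899  0.20817407 0.088     ]
hub [0.55739287 0.16814426 0.06      ] [0.55606585 0.17040008 0.06      ]
0.05578460979686697 138.83351704141012
```

```bash
python3 - <<'E'
from h import *; from bench import *
t=cal(snapshot("top")); s=cal(snapshot("scene"))
ut=lambda a: un(a,(190,150),5.6); us=lambda a: un(a,(210,180),5)
for c,st in ((t,ut([(247,264),(562,297),(546,490),(226,455)])),(s,us([(400,315),(235,115),(370,42),(540,222)]))):
    q=np.array([back(c,u,.088)[:2] for u in st]); print(q.round(4).tolist())
    e=np.roll(q,-1,0)-q; print(np.hypot(*e.T).round(4), np.degrees(np.arctan2(e[:,1],e[:,0])).round(1))
E
```

```text
[[0.5822, 0.1313], [0.5618, -0.0425], [0.4551, -0.0322], [0.4761, 0.142]]
[0.1751 0.1072 0.1755 0.1067] [-96.7 174.5  83.1  -5.7]
[[0.5864, 0.1373], [0.5569, -0.038], [0.455, -0.0205], [0.4791, 0.1502]]
[0.1778 0.1034 0.1724 0.1081] [-99.6 170.2  81.9  -6.8]
```

```bash
python3 - <<'E'
import bench; print([ (n,getattr(bench,n)) for n in dir(bench) if n[0]!='_'])
E
python3 -m crank '[{"grip":1,"delta_pos":[50,30,0],"twist":-0.15},{"grip":1,"delta_pos":[100,80,0],"twist":-0.3},{"grip":1,"delta_pos":[130,130,0],"twist":-0.45},{"grip":1,"delta_pos":[150,180,0],"twist":-0.483},{"grip":1,"delta_pos":[170,230,0],"twist":-0.483},{"grip":1,"delta_pos":[180,280,0],"twist":-0.483},{"grip":1,"delta_pos":[185,330,0],"twist":-0.483},{"grip":1,"delta_pos":[190,380,0],"twist":-0.483}]'
```

```text
[('MotionError', <class 'bench.MotionError'>), ('close_job', <function connect.<locals>.done at 0x7ff9fcbbf740>), ('read_state', <function make.<locals>.<lambda> at 0x7ff9fcc485e0>), ('snapshot', <function make.<locals>.drawn_camera at 0x7ff9fcc480e0>), ('tip_extent', 0.0726)]
time: 1.15
ee_pos: [0.3856, -0.2548, 0.3041]
tcp_rot: [[0.001, 0.988, -0.153], [-0.0, -0.153, -0.988], [-1.0, 0.001, 0.0]]
ft_force: [0.9, 0.7, -0.7]
opening: -0.0001
```

```bash
python3 -m crank '[{"grip":1,"delta_pos":[0,50,0],"twist":0},{"grip":1,"delta_pos":[0,100,0],"twist":0},{"grip":1,"delta_pos":[-10,150,0],"twist":0},{"grip":1,"delta_pos":[-10,200,0],"twist":0},{"grip":1,"delta_pos":[-10,250,0],"twist":0},{"grip":1,"delta_pos":[-10,290,0],"twist":0},{"grip":1,"delta_pos":[-10,290,0],"twist":0},{"grip":1,"delta_pos":[-10,290,0],"twist":0}]'; python3 - <<'E'
from bench import *
import cv2,numpy as np
s=snapshot("wrist"); cv2.imwrite("pics/w1.png",s["image"][:,:,::-1])
R=cv2.Rodrigues(np.array(s["rvec"]))[0]; print(-R.T@s["tvec"],R)
s=snapshot("top"); cv2.imwrite("pics/t1.png",s["image"][:,:,::-1]);
E
```

```text
time: 1.95
ee_pos: [0.375, 0.0337, 0.304]
tcp_rot: [[0.0, 0.989, -0.151], [-0.0, -0.151, -0.989], [-1.0, 0.0, 0.0]]
ft_force: [-0.1, -0.8, 0.1]
opening: 0.0001
[0.44239832 0.02339603 0.37353243] [[-1.50563011e-01 -9.88600172e-01  6.93218761e-04]
 [-9.51835818e-01  1.45153208e-01  2.70072438e-01]
 [-2.67094281e-01  4.00030890e-02 -9.62839757e-01]]
```

View pics/w1.png

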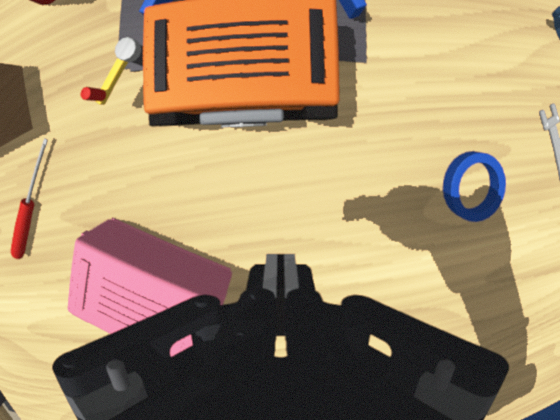

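```bash
python3 -m crank '[{"grip":1,"delta_pos":[50,0,20],"twist":0},{"grip":1,"delta_pos":[100,0,40],"twist":0},{"grip":1,"delta_pos":[140,0,60],"twist":0},{"grip":1,"delta_pos":[140,0,60],"twist":0},{"grip":1,"delta_pos":[140,0,60],"twist":0},{"grip":1,"delta_pos":[140,0,60],"twist":0}]'; python3 - <<'E'
from bench import *
import cv2,numpy as np,pickle
s=snapshot("wrist"); cv2.imwrite("pics/w2.png",cv2.resize(s["image"][:300,:,::-1],None,fx=1.42,fy=1.42)); pickle.dump(s,open("w2.pkl","wb"))
E
```

```text
time: 2.65
ee_pos: [0.514, 0.0322, 0.3631]
tcp_rot: [[-0.002, 0.988, -0.155], [-0.001, -0.155, -0.988], [-1.0, -0.002, 0.001]]
ft_force: [-0.7, 0.2, -0.4]
opening: 0.0002
```

View pics/w2.png

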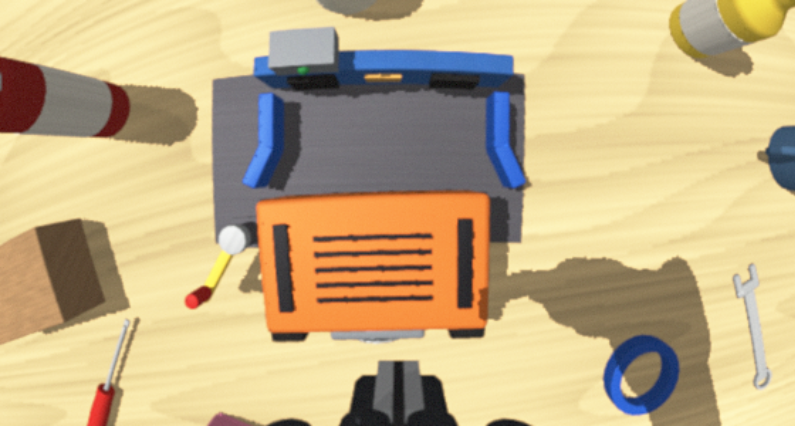

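```bash
python3 - <<'E'
import pickle,cv2
s=pickle.load(open("w2.pkl","rb")); a=s["image"][25:245,130:380,::-1]
a=cv2.resize(a,None,fx=2.7,fy=2.7,interpolation=cv2.INTER_CUBIC)
cv2.imwrite("pics/w2c.png",a)
E
```

```text
(no output)
```

View pics/w2c.png

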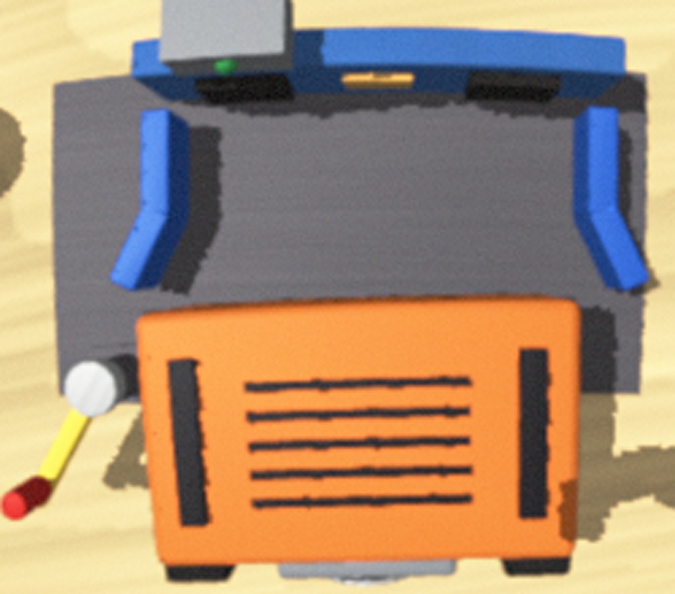

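```bash
cat >> h.py <<'E'
def wback(s,uv,z):
    K=np.array(s["K"]);R=cv2.Rodrigues(np.array(s["rvec"]))[0]; o=-R.T@np.array(s["tvec"]); out=[]
    for u in uv:
        a=np.array([(u[0]-K[0,2])/K[0,0],(u[1]-K[1,2])/K[1,1]]); r=np.hypot(*a)
        d=R.T@np.r_[a/r*np.sin(r),np.cos(r)]; out.append((o+d*(z-o[2])/d[2])[:2])
    return np.array(out)
def rig(L,Q): # fit 2D pose
    L=np.array(L);l=L-L.mean(0);q=Q-Q.mean(0)
    a=np.arctan2((l[:,0]*q[:,1]-l[:,1]*q[:,0]).sum(),(l*q).sum()); c,s_=np.cos(a),np.sin(a);R=np.array([[c,-s_],[s_,c]])
    t=Q.mean(0)-R@L.mean(0); return np.r_[t,a],(L@R.T+t-Q)
def rel(C,S):
    d=S[:2]-C[:2];c,s_=np.cos(C[2]),np.sin(C[2]); return np.array([c*d[0]+s_*d[1],-s_*d[0]+c*d[1],S[2]-C[2]])
def loc(C,p): c,s_=np.cos(C[2]),np.sin(C[2]); return np.array([C[0]+c*p[0]-s_*p[1],C[1]+s_*p[0]+c*p[1]])
E
python3 - <<'E'
from h import *; import pickle
s=pickle.load(open("w2.pkl","rb")); u=lambda a: un(a,(130,25),2.7)
q=wback(s,u([(137,316),(579,300),(570,556),(157,566)]),.088); e=np.roll(q,-1,0)-q; print(np.hypot(*e.T).round(4))
S,r=rig([[.06,.088],[.06,-.088],[-.047,-.088],[-.047,.088]],q); print("supply",S.round(4),(r*1000).round(1).tolist())
c=wback(s,u([(157,112),(602,110),(123,283),(636,284)]),.04); h=wback(s,u([(95,388)]),.06)
C,r=rig([[-.005,.101],[-.005,-.101],[-.09,.119],[-.09,-.119],[-.132,.128]],np.r_[c,h]); print("cradle",C.round(4),(r*1000).round(1).tolist())
print("rel",rel(C,S).round(4)); k=wback(s,u([(14,505)]),.088); print("knob,hub",k,h, np.hypot(*(k-h)[0]))
for n,y in (("L",.075),("R",-.075)): print(n,loc(S,[-.06,y]).round(4))
E
```

```text
[0.1762 0.1058 0.175  0.1057]
supply [ 0.5131  0.0513 -0.1322] [[1.1, 0.4], [0.3, 0.7], [-1.1, -1.0], [-0.3, -0.1]]
cradle [ 0.6666  0.0199 -0.1577] [[2.9, 0.3], [2.9, -2.1], [-3.4, 2.3], [-3.0, -2.5], [0.5, 1.9]]
rel [-0.1564  0.007   0.0255]
knob,hub [[0.51521177 0.20442275]] [[0.5558167  0.16511132]] 0.05651680074770206
L [0.4636 0.1336]
R [ 0.4438 -0.0151]
```

```bash
python3 - <<'E'
from h import *; from bench import *
t=cal(snapshot("top"))
for p in [(190,268),(241,298),(221,329),(173,298)]: print(p,back(t,p,.088)[:2].round(3))
for p in [(345,274),(175,232),(222,140),(180,160)]: print(p,back(t,p,0.02)[:2].round(3))
E
```

```text
(190, 268) [0.365 0.261]
(241, 298) [0.275 0.107]
(221, 329) [0.186 0.166]
(173, 298) [0.277 0.31 ]
(345, 274) [ 0.343 -0.215]
(175, 232) [0.482 0.328]
(222, 140) [0.79 0.18]
(180, 160) [0.723 0.318]
```

```bash
python3 -m crank '[{"grip":1,"delta_pos":[-40,30,0],"twist":0},{"grip":1,"delta_pos":[-75,60,-10],"twist":0},{"grip":1,"delta_pos":[-95,90,-40],"twist":0},{"grip":1,"delta_pos":[-95,107,-85],"twist":0},{"grip":1,"delta_pos":[-95,107,-130],"twist":0},{"grip":1,"delta_pos":[-95,107,-175],"twist":0},{"grip":1,"delta_pos":[-95,107,-220],"twist":0},{"grip":1,"delta_pos":[-95,107,-250],"twist":0},{"grip":1,"delta_pos":[-95,107,-250],"twist":0},{"grip":1,"delta_pos":[-95,107,-250],"twist":0}]'; python3 - <<'E'
from bench import *
import cv2
s=snapshot("wrist"); cv2.imwrite("pics/w3.png",s["image"][:,:,::-1])
E
```

```text
time: 3.75
ee_pos: [0.4196, 0.14, 0.1145]
tcp_rot: [[-0.001, 0.988, -0.153], [-0.001, -0.153, -0.988], [-1.0, -0.001, 0.001]]
ft_force: [0.5, 0.3, 0.1]
opening: -0.0003
```

View pics/w3.png

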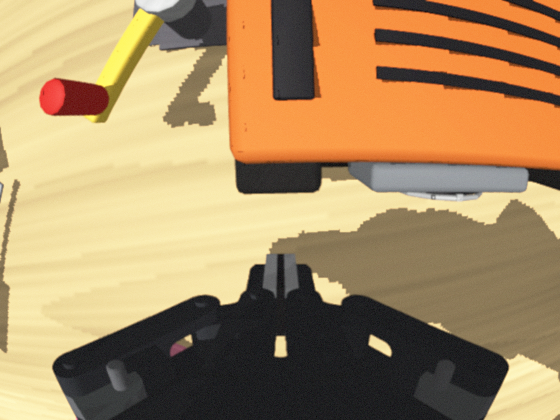

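```bash
python3 -m crank '[{"grip":1,"delta_pos":[12,-2,0],"twist":0},{"grip":1,"delta_pos":[24,-4,0],"twist":0},{"grip":1,"delta_pos":[24,-4,0],"twist":0}]'; python3 -m crank '[{"grip":1,"delta_pos":[5,-1,0],"twist":0}]';python3 -m crank '[{"grip":1,"delta_pos":[5,-1,0],"twist":0}]';python3 -m crank '[{"grip":1,"delta_pos":[5,-1,0],"twist":0}]'
```

```text
time: 4.1
ee_pos: [0.4472, 0.1358, 0.1151]
tcp_rot: [[0.004, 0.988, -0.156], [0.001, -0.156, -0.988], [-1.0, 0.004, -0.002]]
ft_force: [-0.6, -0.8, 0.1]
opening: 0.0003
time: 4.2
ee_pos: [0.4495, 0.135, 0.1143]
tcp_rot: [[0.0, 0.988, -0.154], [0.0, -0.154, -0.988], [-1.0, 0.0, -0.0]]
ft_force: [0.2, -0.5, 0.3]
opening: -0.0003
time: 4.3
ee_pos: [0.4541, 0.1341, 0.1141]
tcp_rot: [[-0.0, 0.988, -0.154], [0.0, -0.154, -0.988], [-1.0, -0.0, 0.0]]
ft_force: [-2.7, 2.2, 1.5]
opening: -0.0
time: 4.4
ee_pos: [0.4585, 0.1335, 0.1138]
tcp_rot: [[-0.002, 0.988, -0.153], [0.0, -0.153, -0.988], [-1.0, -0.002, 0.0]]
ft_force: [-5.3, 3.3, 2.0]
opening: 0.0003
```

```bash
python3 -m crank '[{"grip":1,"delta_pos":[5,-1,0],"twist":0},{"grip":1,"delta_pos":[10,-2,0],"twist":0},{"grip":1,"delta_pos":[15,-2,0],"twist":0}]'; python3 - <<'E'
from bench import *
import cv2,pickle
s=snapshot("wrist"); cv2.imwrite("pics/w4.png",s["image"][:,:,::-1])
s=snapshot("top"); cv2.imwrite("pics/t4.png",cv2.resize(s["image"][150:255,190:330,::-1],None,fx=5.6,fy=5.6,interpolation=cv2.INTER_CUBIC))
E
```

```text
time: 4.7
ee_pos: [0.4735, 0.1317, 0.1138]
tcp_rot: [[-0.002, 0.988, -0.153], [0.0, -0.153, -0.988], [-1.0, -0.002, 0.0]]
ft_force: [-4.2, 2.6, 3.2]
opening: 0.0002
```

View pics/w4.png

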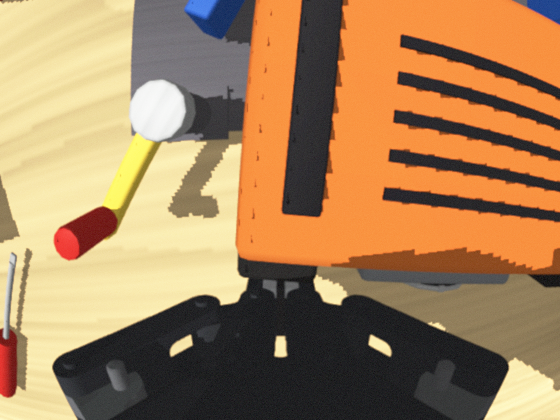

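View pics/t4.png

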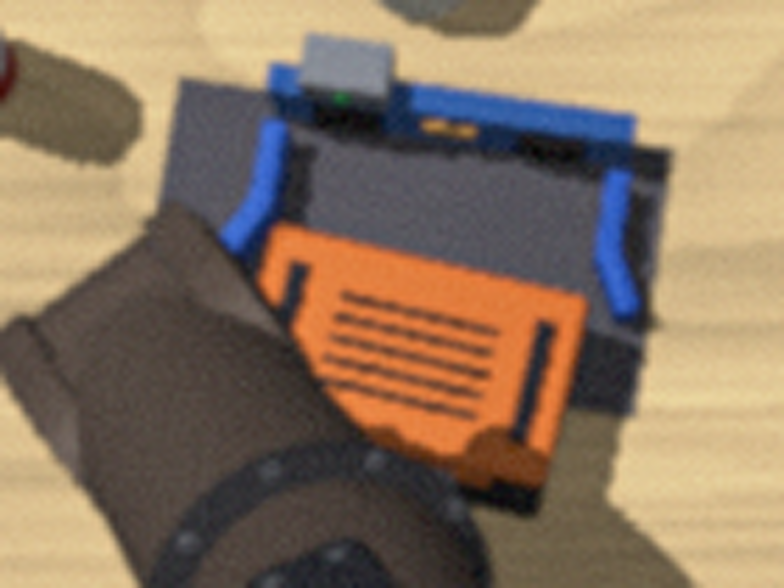

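```bash
python3 -m crank '[{"grip":1,"delta_pos":[-34,5,0],"twist":0},{"grip":1,"delta_pos":[-45,-40,0],"twist":0},{"grip":1,"delta_pos":[-58,-85,0],"twist":0},{"grip":1,"delta_pos":[-70,-131,0],"twist":0},{"grip":1,"delta_pos":[-70,-131,0],"twist":0},{"grip":1,"delta_pos":[-70,-131,0],"twist":0}]'; python3 - <<'E'
from bench import *
import cv2,pickle
s=snapshot("wrist"); cv2.imwrite("pics/w5.png",s["image"][:,:,::-1])
E
```

```text
time: 5.4
ee_pos: [0.4041, -0.0012, 0.114]
tcp_rot: [[0.0, 0.988, -0.157], [-0.0, -0.157, -0.988], [-1.0, 0.0, 0.0]]
ft_force: [-0.7, 0.3, -0.3]
opening: -0.0003
```

View pics/w5.png

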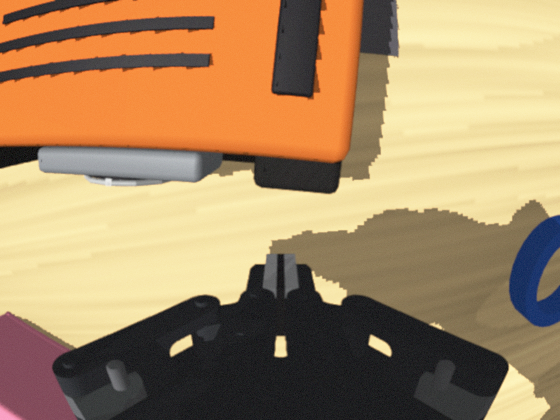

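```bash
python3 -m crank '[{"grip":1,"delta_pos":[0,-9,0],"twist":0},{"grip":1,"delta_pos":[20,-13,0],"twist":0},{"grip":1,"delta_pos":[20,-13,0],"twist":0}]'; python3 -m crank '[{"grip":1,"delta_pos":[4,-1,0],"twist":0},{"grip":1,"delta_pos":[8,-1,0],"twist":0}]';python3 -m crank '[{"grip":1,"delta_pos":[5,-1,0],"twist":0}]';python3 -m crank '[{"grip":1,"delta_pos":[5,-1,0],"twist":0}]'
```

```text
time: 5.75
ee_pos: [0.4269, -0.0124, 0.1142]
tcp_rot: [[0.003, 0.988, -0.153], [0.001, -0.153, -0.988], [-1.0, 0.003, -0.001]]
ft_force: [0.0, 0.0, -0.1]
opening: -0.0001
time: 5.95
ee_pos: [0.432, -0.0134, 0.1138]
tcp_rot: [[-0.001, 0.988, -0.152], [-0.0, -0.152, -0.988], [-1.0, -0.001, 0.0]]
ft_force: [0.6, -0.4, 0.1]
opening: -0.0002
time: 6.05
ee_pos: [0.437, -0.0145, 0.1139]
tcp_rot: [[-0.001, 0.988, -0.153], [-0.0, -0.153, -0.988], [-1.0, -0.001, 0.0]]
ft_force: [-5.8, -0.2, 1.8]
opening: -0.0004
time: 6.15
ee_pos: [0.4411, -0.016, 0.1136]
tcp_rot: [[-0.003, 0.988, -0.153], [-0.001, -0.153, -0.988], [-1.0, -0.003, 0.001]]
ft_force: [-5.6, -0.9, 2.7]
opening: 0.0004
```

```bash
python3 -m crank '[{"grip":1,"delta_pos":[5,-1,0],"twist":0},{"grip":1,"delta_pos":[9,-2,0],"twist":0}]'; python3 -m crank '[{"grip":1,"delta_pos":[-34,5,0],"twist":0},{"grip":1,"delta_pos":[-30,50,0],"twist":0},{"grip":1,"delta_pos":[-15,95,0],"twist":0},{"grip":1,"delta_pos":[0,148,0],"twist":0},{"grip":1,"delta_pos":[0,148,0],"twist":0},{"grip":1,"delta_pos":[0,148,0],"twist":0}]'; cat > pic.py <<'E'
import sys,cv2,pickle
from bench import *
n=sys.argv[1]
s=snapshot("wrist"); pickle.dump(s,open(n+".pkl","wb"))
a=s["image"][:290,:,::-1]; a=cv2.resize(a,None,fx=1.42,fy=1.42,interpolation=cv2.INTER_CUBIC)
cv2.imwrite(f"pics/{n}.png",a)
s=snapshot("top"); cv2.imwrite(f"pics/{n}t.png",cv2.resize(s["image"][150:255,190:330,::-1],None,fx=5.6,fy=5.6,interpolation=cv2.INTER_CUBIC))
E
python3 pic.py a1
```

```text
time: 6.35
ee_pos: [0.4503, -0.0184, 0.1136]
tcp_rot: [[-0.002, 0.988, -0.154], [-0.001, -0.154, -0.988], [-1.0, -0.002, 0.001]]
ft_force: [-4.1, -1.0, -0.5]
opening: 0.0
time: 6.95
ee_pos: [0.4518, 0.1323, 0.114]
tcp_rot: [[0.001, 0.989, -0.15], [0.001, -0.15, -0.989], [-1.0, 0.001, -0.002]]
ft_force: [0.4, -0.3, -1.0]
opening: 0.0001
```

View pics/a1.png

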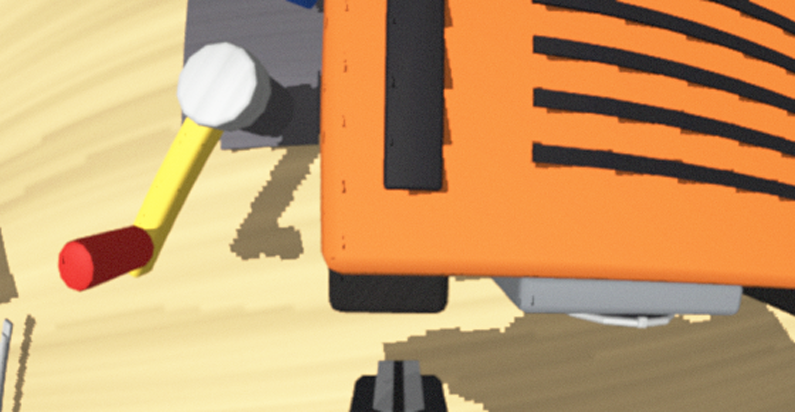

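View pics/a1t.png

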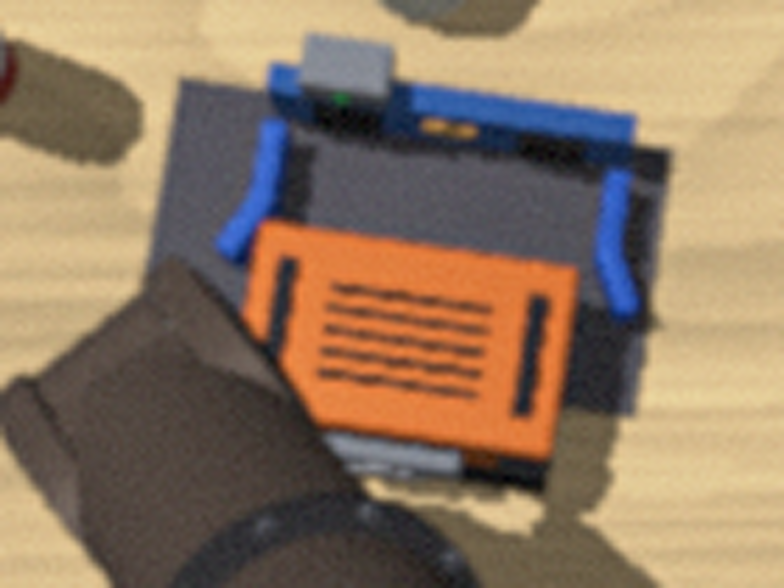

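```bash
cat > m.py <<'E'
import sys,json
from h import *; from bench import *
C=np.array([.668,.0205,-.156])
def meas(FL,FR):
    c=dict(K=np.array([[405.2395,0,279.1916],[0,405.2395,214.2776],[0,0,1]]),rvec=np.array([2.12571598,-2.14860869,.16895008]),tvec=np.array([-.00316337,.53305869,1.24864352]))
    q=np.array([back(c,un(p,(190,150),5.6),.088)[:2] for p in (FL,FR)])
    S,r=rig([[.06,.088],[.06,-.088]],q); print("S",S.round(4),"rel",rel(C,S).round(4),"res",(r*1e3).round(1).tolist())
    for n,y in (("L",.075),("R",-.075)): print(n,loc(S,[-.06,y]).round(4))
a=[float(x) for x in sys.argv[1:]]; meas(a[:2],a[2:])
E
python3 m.py 247 264 562 297; python3 m.py 262 222 577 265
```

```text
S [ 0.5124  0.0514 -0.1173] rel [-0.1585  0.0064  0.0387] res [[0.1, 0.5], [-0.1, -0.5]]
L [0.4616 0.1329]
R [ 0.4441 -0.016 ]
S [ 0.5335  0.045  -0.1495] rel [-0.1367  0.0033  0.0065] res [[-0.0, -0.1], [0.0, 0.1]]
L [0.4853 0.1281]
R [ 0.463  -0.0202]
```

```bash
python3 -m crank '[{"grip":1,"delta_pos":[15,-2,0],"twist":0},{"grip":1,"delta_pos":[22,-2,0],"twist":0},{"grip":1,"delta_pos":[27,-3,0],"twist":0}]'; python3 -m crank '[{"grip":1,"delta_pos":[5,0,0],"twist":0},{"grip":1,"delta_pos":[10,0,0],"twist":0}]'; python3 -m crank '[{"grip":1,"delta_pos":[-34,5,0],"twist":0},{"grip":1,"delta_pos":[-45,-40,0],"twist":0},{"grip":1,"delta_pos":[-56,-85,0],"twist":0},{"grip":1,"delta_pos":[-62,-140,0],"twist":0},{"grip":1,"delta_pos":[-62,-140,0],"twist":0},{"grip":1,"delta_pos":[-62,-140,0],"twist":0}]'; python3 pic.py a2
```

```text
time: 7.35
ee_pos: [0.4778, 0.126, 0.1138]
tcp_rot: [[-0.001, 0.988, -0.156], [-0.0, -0.156, -0.988], [-1.0, -0.001, 0.001]]
ft_force: [-6.0, 3.4, 3.0]
opening: 0.0
time: 7.55
ee_pos: [0.4869, 0.1268, 0.1137]
tcp_rot: [[-0.002, 0.988, -0.154], [-0.0, -0.154, -0.988], [-1.0, -0.002, 0.001]]
ft_force: [-4.6, 2.8, 1.7]
opening: -0.0001
time: 8.15
ee_pos: [0.4256, -0.0152, 0.1139]
tcp_rot: [[-0.0, 0.987, -0.159], [-0.001, -0.159, -0.987], [-1.0, -0.0, 0.001]]
ft_force: [0.1, 1.7, -0.1]
opening: 0.0002
```

View pics/a2.png

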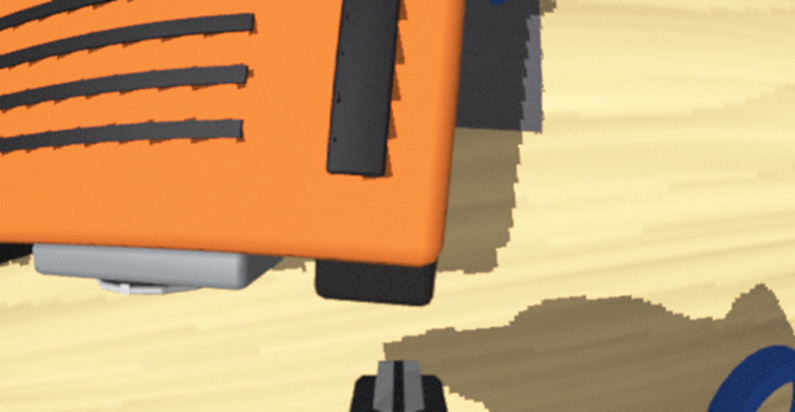

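View pics/a2t.png

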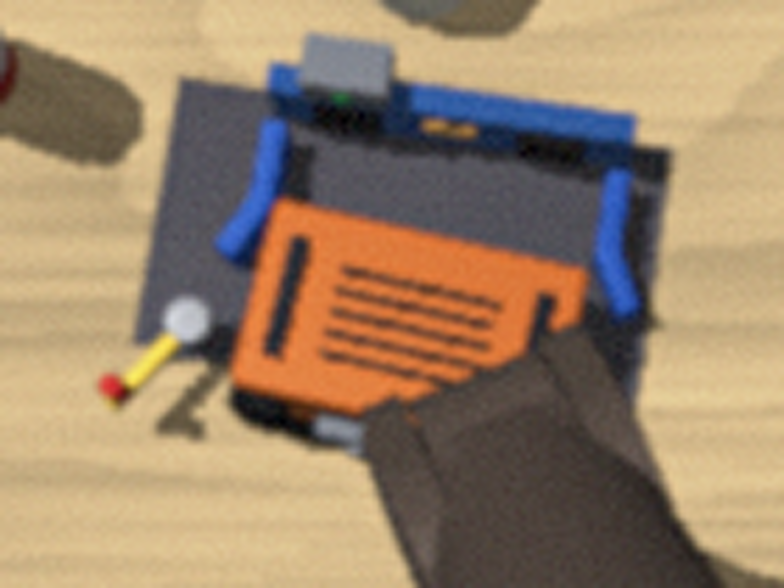

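```bash
python3 m.py 277 200 587 268
```

```text
S [ 0.5397  0.043  -0.2314] rel [-0.1302  0.0022 -0.0754] res [[-0.0, -0.1], [0.0, 0.1]]
L [0.4985 0.1297]
R [ 0.4641 -0.0163]
```

```bash
python3 -m crank '[{"grip":1,"delta_pos":[15,-2,0],"twist":0},{"grip":1,"delta_pos":[25,-4,0],"twist":0},{"grip":1,"delta_pos":[30,-5,0],"twist":0}]'; python3 -m crank '[{"grip":1,"delta_pos":[5,-1,0],"twist":0},{"grip":1,"delta_pos":[10,-2,0],"twist":0},{"grip":1,"delta_pos":[15,-4,0],"twist":0}]'; python3 -m crank '[{"grip":1,"delta_pos":[-34,5,0],"twist":0},{"grip":1,"delta_pos":[-30,50,0],"twist":0},{"grip":1,"delta_pos":[-15,95,0],"twist":0},{"grip":1,"delta_pos":[0,148,0],"twist":0},{"grip":1,"delta_pos":[0,148,0],"twist":0},{"grip":1,"delta_pos":[0,148,0],"twist":0}]'; python3 pic.py a3
```

```text
time: 8.55
ee_pos: [0.4564, -0.0169, 0.1138]
tcp_rot: [[-0.001, 0.988, -0.152], [0.0, -0.152, -0.988], [-1.0, -0.001, 0.0]]
ft_force: [-5.2, 0.3, 3.0]
opening: -0.0001
time: 8.85
ee_pos: [0.4701, -0.0216, 0.1134]
tcp_rot: [[-0.003, 0.988, -0.153], [-0.0, -0.153, -0.988], [-1.0, -0.003, 0.001]]
ft_force: [-3.7, -0.9, -2.1]
opening: -0.0001
time: 9.45
ee_pos: [0.4716, 0.1286, 0.114]
tcp_rot: [[0.001, 0.989, -0.15], [0.001, -0.15, -0.989], [-1.0, 0.001, -0.002]]
ft_force: [-0.2, -1.2, 0.1]
opening: 0.0
```

View pics/a3.png

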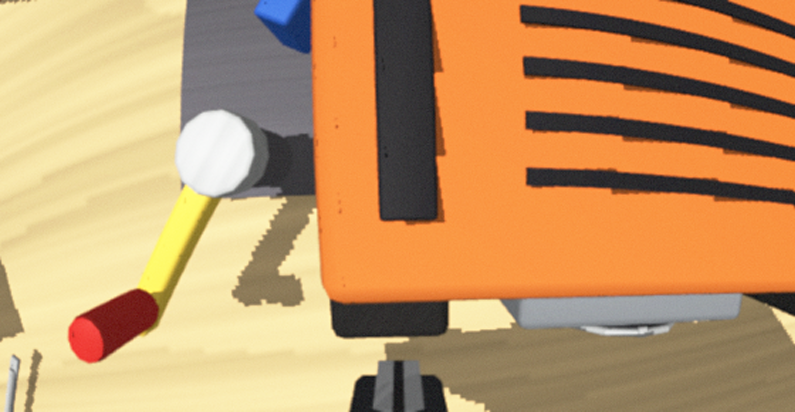

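View pics/a3t.png

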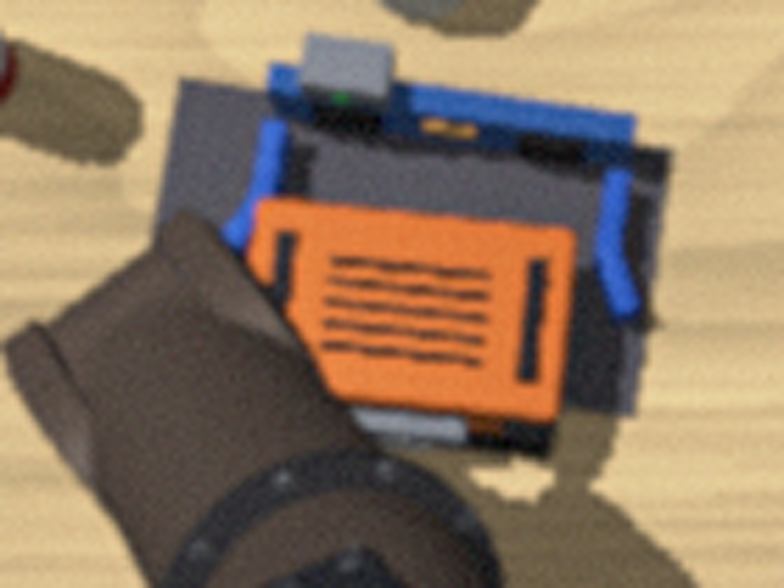

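```bash
python3 m.py 257 202 575 231
```

```text
S [ 0.5484  0.0441 -0.1041] rel [-0.1218  0.0048  0.0519] res [[-0.1, -0.6], [0.1, 0.6]]
L [0.4965 0.125 ]
R [ 0.481  -0.0242]
```

```bash
python3 -m crank '[{"grip":1,"delta_pos":[12,-2,0],"twist":0},{"grip":1,"delta_pos":[18,-2,0],"twist":0},{"grip":1,"delta_pos":[23,-2,0],"twist":0}]'; python3 -m crank '[{"grip":1,"delta_pos":[5,0,0],"twist":0},{"grip":1,"delta_pos":[10,0,0],"twist":0}]'; python3 -m crank '[{"grip":1,"delta_pos":[-34,5,0],"twist":0},{"grip":1,"delta_pos":[-45,-40,0],"twist":0},{"grip":1,"delta_pos":[-56,-85,0],"twist":0},{"grip":1,"delta_pos":[-60,-144,0],"twist":0},{"grip":1,"delta_pos":[-60,-144,0],"twist":0},{"grip":1,"delta_pos":[-60,-144,0],"twist":0}]'; python3 pic.py a4
```

```text
time: 9.85
ee_pos: [0.4941, 0.1231, 0.1138]
tcp_rot: [[-0.002, 0.988, -0.155], [-0.001, -0.155, -0.988], [-1.0, -0.002, 0.001]]
ft_force: [-6.7, 1.1, 3.8]
opening: -0.0003
time: 10.05
ee_pos: [0.5037, 0.1239, 0.1138]
tcp_rot: [[-0.002, 0.988, -0.154], [0.0, -0.154, -0.988], [-1.0, -0.002, 0.0]]
ft_force: [-4.2, 1.9, 2.6]
opening: -0.0004
time: 10.65
ee_pos: [0.4443, -0.0227, 0.114]
tcp_rot: [[0.0, 0.987, -0.159], [-0.001, -0.159, -0.987], [-1.0, 0.0, 0.001]]
ft_force: [-0.3, 1.4, 0.5]
opening: 0.0001
```

View pics/a4.png

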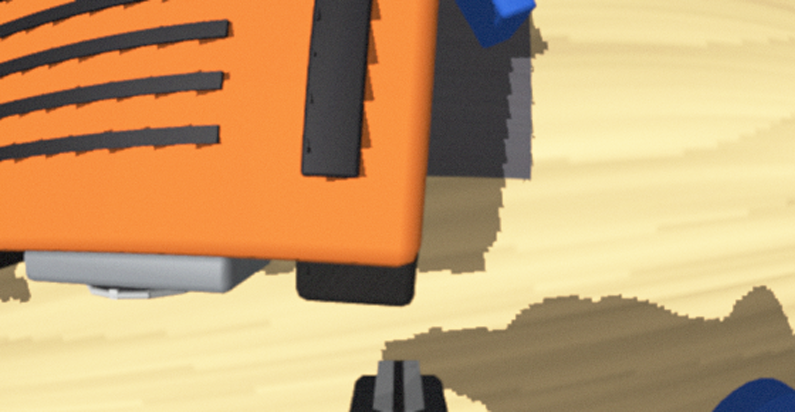

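View pics/a4t.png

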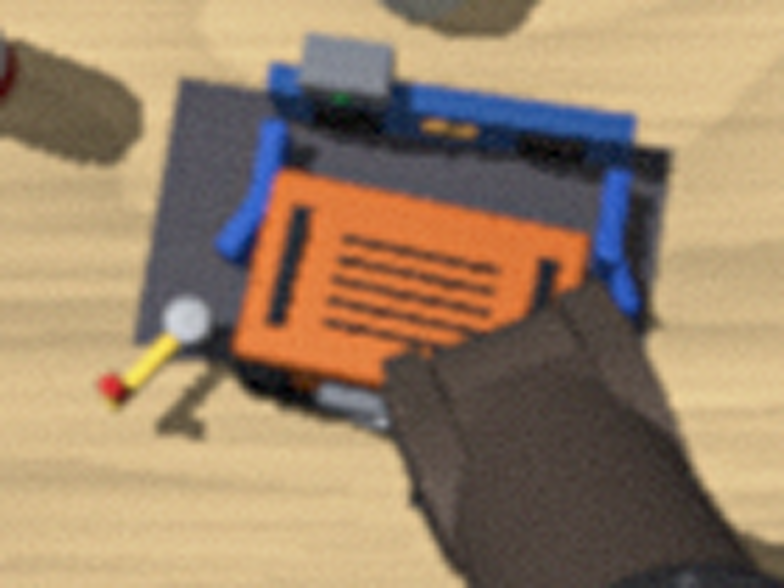

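```bash
python3 m.py 275 170 590 232
```

```text
S [ 0.5582  0.0413 -0.2099] rel [-0.1117  0.0035 -0.0539] res [[-0.3, -1.3], [0.3, 1.3]]
L [0.5151 0.1272]
R [ 0.4838 -0.0196]
```

```bash
python3 -m crank '[{"grip":1,"delta_pos":[15,3,0],"twist":0},{"grip":1,"delta_pos":[25,2,0],"twist":0},{"grip":1,"delta_pos":[30,1,0],"twist":0}]'; python3 -m crank '[{"grip":1,"delta_pos":[5,-1,0],"twist":0},{"grip":1,"delta_pos":[10,-2,0],"twist":0},{"grip":1,"delta_pos":[14,-3,0],"twist":0}]'; python3 -m crank '[{"grip":1,"delta_pos":[-34,5,0],"twist":0},{"grip":1,"delta_pos":[-30,50,0],"twist":0},{"grip":1,"delta_pos":[-15,95,0],"twist":0},{"grip":1,"delta_pos":[0,145,0],"twist":0},{"grip":1,"delta_pos":[0,145,0],"twist":0},{"grip":1,"delta_pos":[0,145,0],"twist":0}]'; python3 pic.py a5
```

```text
time: 11.05
ee_pos: [0.4747, -0.0174, 0.1139]
tcp_rot: [[-0.001, 0.988, -0.151], [0.0, -0.151, -0.988], [-1.0, -0.001, -0.0]]
ft_force: [-4.5, 0.1, 3.0]
opening: 0.0003
time: 11.35
ee_pos: [0.4863, -0.0224, 0.1132]
tcp_rot: [[-0.004, 0.988, -0.154], [-0.001, -0.154, -0.988], [-1.0, -0.004, 0.002]]
ft_force: [-8.9, -3.9, 3.1]
opening: -0.0002
time: 11.95
ee_pos: [0.4883, 0.1252, 0.1139]
tcp_rot: [[0.0, 0.989, -0.15], [0.001, -0.15, -0.989], [-1.0, 0.0, -0.001]]
ft_force: [-0.1, -0.9, -0.4]
opening: 0.0
```

View pics/a5.png

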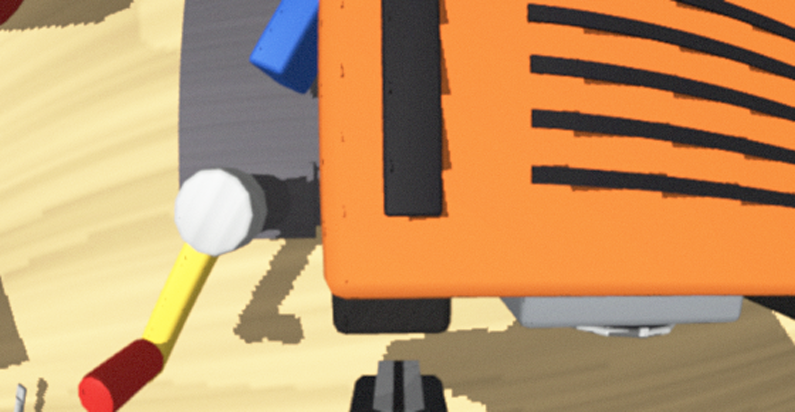

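View pics/a5t.png

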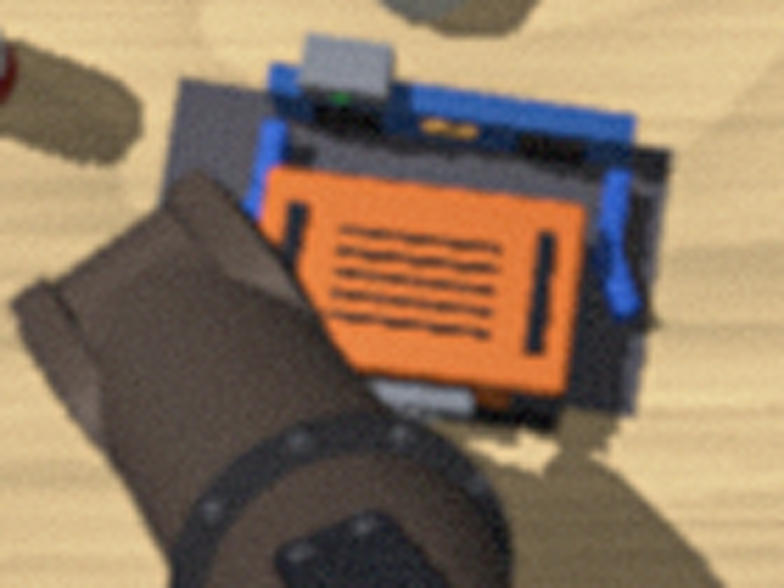

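```bash
python3 m.py 267 168 584 205
```

```text
S [ 0.5656  0.0404 -0.1302] rel [-0.1042  0.0037  0.0258] res [[-0.1, -0.8], [0.1, 0.8]]
L [0.5159 0.1225]
R [ 0.4964 -0.0262]
```

```bash
python3 -m crank '[{"grip":1,"delta_pos":[12,-2,0],"twist":0},{"grip":1,"delta_pos":[18,-2,0],"twist":0},{"grip":1,"delta_pos":[23,-2,0],"twist":0}]'; python3 -m crank '[{"grip":1,"delta_pos":[4,0,0],"twist":0},{"grip":1,"delta_pos":[8,0,0],"twist":0}]';  python3 -m crank '[{"grip":1,"delta_pos":[4,-1,0],"twist":0}]'; python3 -m crank '[{"grip":1,"delta_pos":[-34,5,0],"twist":0},{"grip":1,"delta_pos":[-45,-40,0],"twist":0},{"grip":1,"delta_pos":[-56,-85,0],"twist":0},{"grip":1,"delta_pos":[-60,-142,0],"twist":0},{"grip":1,"delta_pos":[-60,-142,0],"twist":0},{"grip":1,"delta_pos":[-60,-142,0],"twist":0}]'; python3 pic.py a6
```

```text
time: 12.35
ee_pos: [0.5113, 0.1202, 0.1138]
tcp_rot: [[-0.001, 0.988, -0.155], [-0.0, -0.155, -0.988], [-1.0, -0.001, 0.001]]
ft_force: [-5.8, 1.0, 4.0]
opening: -0.0
time: 12.55
ee_pos: [0.5186, 0.1212, 0.1138]
tcp_rot: [[-0.002, 0.988, -0.154], [0.0, -0.154, -0.988], [-1.0, -0.002, 0.0]]
ft_force: [-5.3, 1.6, 3.0]
opening: -0.0004
time: 12.65
ee_pos: [0.5227, 0.1207, 0.1138]
tcp_rot: [[-0.001, 0.988, -0.153], [0.001, -0.153, -0.988], [-1.0, -0.001, -0.001]]
ft_force: [-4.9, 3.4, 2.6]
opening: 0.0001
time: 13.25
ee_pos: [0.4634, -0.0244, 0.114]
tcp_rot: [[0.001, 0.987, -0.159], [-0.001, -0.159, -0.987], [-1.0, 0.001, 0.001]]
ft_force: [-0.2, 0.7, 0.1]
opening: -0.0002
```

View pics/a6.png

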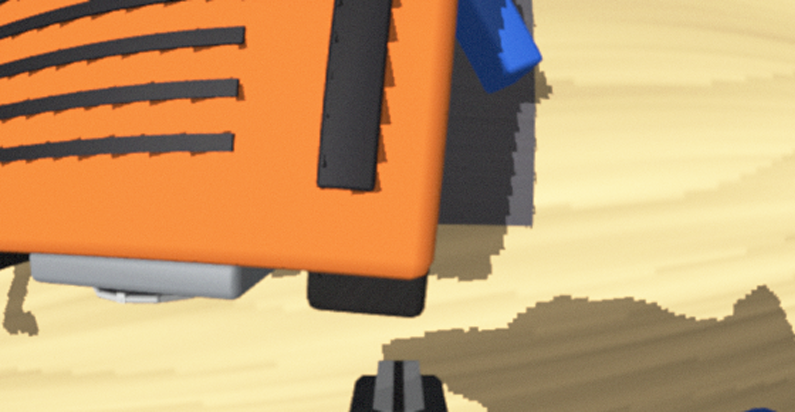

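View pics/a6t.png

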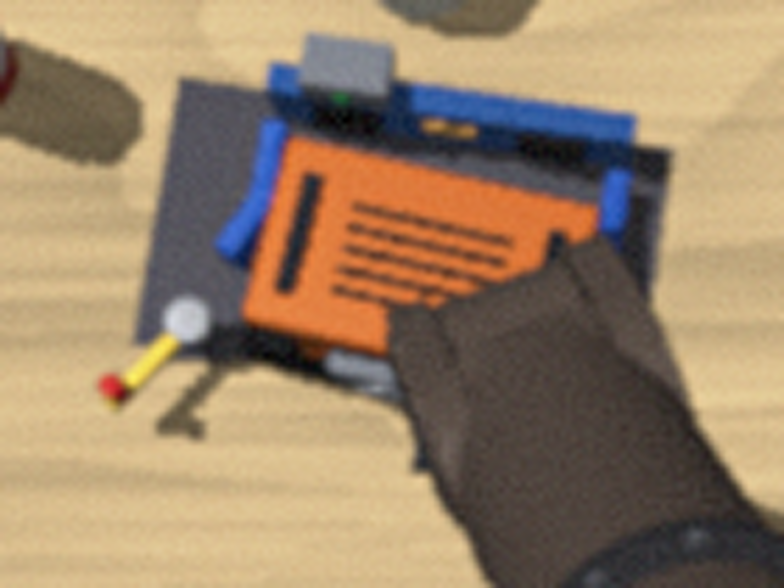

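```bash
python3 m.py 287 137 603 204
```

```text
S [ 0.5757  0.0352 -0.2254] rel [-0.0935  0.0001 -0.0694] res [[-0.5, -2.0], [0.5, 2.0]]
L [0.5339 0.1217]
R [ 0.5004 -0.0245]
```

```bash
python3 -m crank '[{"grip":1,"delta_pos":[15,3,0],"twist":0},{"grip":1,"delta_pos":[25,2,0],"twist":0},{"grip":1,"delta_pos":[30,1,0],"twist":0}]'; python3 -m crank '[{"grip":1,"delta_pos":[4,-1,0],"twist":0},{"grip":1,"delta_pos":[8,-2,0],"twist":0}]'; python3 -m crank '[{"grip":1,"delta_pos":[4,-1,0],"twist":0}]'; python3 -m crank '[{"grip":1,"delta_pos":[-34,5,0],"twist":0},{"grip":1,"delta_pos":[-30,50,0],"twist":0},{"grip":1,"delta_pos":[-15,95,0],"twist":0},{"grip":1,"delta_pos":[0,144,0],"twist":0},{"grip":1,"delta_pos":[0,144,0],"twist":0},{"grip":1,"delta_pos":[0,144,0],"twist":0}]'; python3 pic.py a7
```

```text
time: 13.65
ee_pos: [0.4935, -0.0195, 0.1138]
tcp_rot: [[-0.001, 0.988, -0.151], [0.0, -0.151, -0.988], [-1.0, -0.001, -0.0]]
ft_force: [-5.6, 0.3, 3.2]
opening: -0.0001
time: 13.85
ee_pos: [0.5001, -0.0228, 0.1135]
tcp_rot: [[-0.003, 0.988, -0.153], [-0.001, -0.153, -0.988], [-1.0, -0.003, 0.001]]
ft_force: [-5.5, -1.4, 3.4]
opening: -0.0
time: 13.95
ee_pos: [0.504, -0.0241, 0.1135]
tcp_rot: [[-0.003, 0.988, -0.153], [-0.001, -0.153, -0.988], [-1.0, -0.003, 0.001]]
ft_force: [-5.9, -0.9, 2.4]
opening: 0.0
time: 14.55
ee_pos: [0.5053, 0.1221, 0.1139]
tcp_rot: [[0.001, 0.989, -0.15], [0.001, -0.15, -0.989], [-1.0, 0.001, -0.001]]
ft_force: [0.5, -0.4, -0.8]
opening: -0.0001
```

View pics/a7.png

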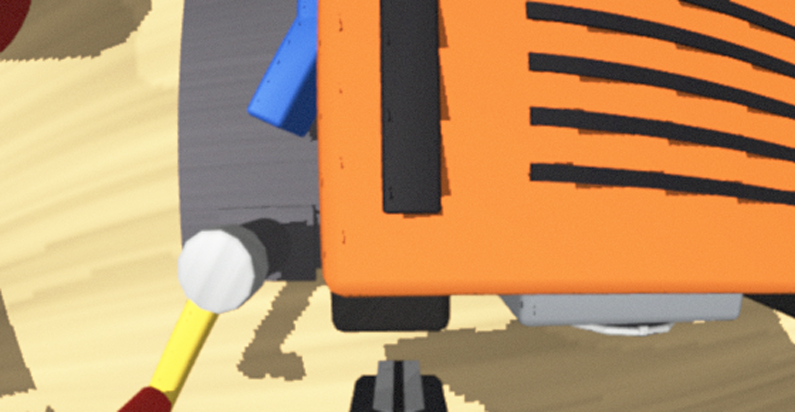

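View pics/a7t.png

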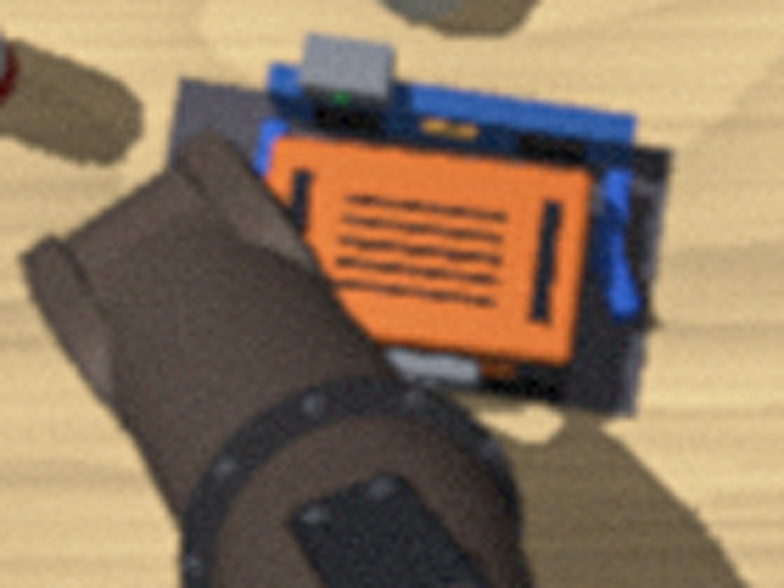

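```bash
python3 m.py 272 136 591 172
```

```text
S [ 0.5841  0.0367 -0.1266] rel [-0.0854  0.003   0.0294] res [[-0.2, -1.5], [0.2, 1.5]]
L [0.5341 0.1187]
R [ 0.5151 -0.0301]
```

```bash
python3 -m crank '[{"grip":1,"delta_pos":[12,-2,0],"twist":0},{"grip":1,"delta_pos":[18,-2,0],"twist":0},{"grip":1,"delta_pos":[23,-2,0],"twist":0}]'; python3 -m crank '[{"grip":1,"delta_pos":[4,0,0],"twist":0},{"grip":1,"delta_pos":[8,0,0],"twist":0}]';  python3 -m crank '[{"grip":1,"delta_pos":[4,-1,0],"twist":0}]'; python3 -m crank '[{"grip":1,"delta_pos":[-34,5,0],"twist":0},{"grip":1,"delta_pos":[-45,-40,0],"twist":0},{"grip":1,"delta_pos":[-56,-85,0],"twist":0},{"grip":1,"delta_pos":[-60,-142,0],"twist":0},{"grip":1,"delta_pos":[-60,-142,0],"twist":0},{"grip":1,"delta_pos":[-60,-142,0],"twist":0}]'; python3 pic.py a8
```

```text
time: 14.95
ee_pos: [0.5283, 0.1172, 0.1138]
tcp_rot: [[-0.001, 0.988, -0.155], [-0.0, -0.155, -0.988], [-1.0, -0.001, 0.0]]
ft_force: [-5.8, 2.9, 3.7]
opening: -0.0004
time: 15.15
ee_pos: [0.5356, 0.1183, 0.1138]
tcp_rot: [[-0.002, 0.988, -0.154], [0.0, -0.154, -0.988], [-1.0, -0.002, -0.0]]
ft_force: [-4.1, 1.5, 3.1]
opening: -0.0002
time: 15.25
ee_pos: [0.5397, 0.1178, 0.1138]
tcp_rot: [[-0.001, 0.988, -0.153], [0.001, -0.153, -0.988], [-1.0, -0.001, -0.001]]
ft_force: [-3.7, 4.3, 1.3]
opening: 0.0003
time: 15.85
ee_pos: [0.4804, -0.0274, 0.114]
tcp_rot: [[0.0, 0.987, -0.159], [-0.001, -0.159, -0.987], [-1.0, 0.001, 0.001]]
ft_force: [0.2, 0.6, 0.1]
opening: 0.0003
```

View pics/a8.png

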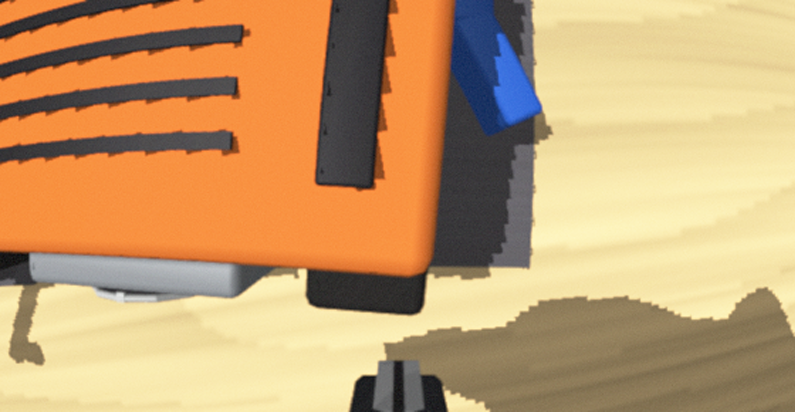

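View pics/a8t.png

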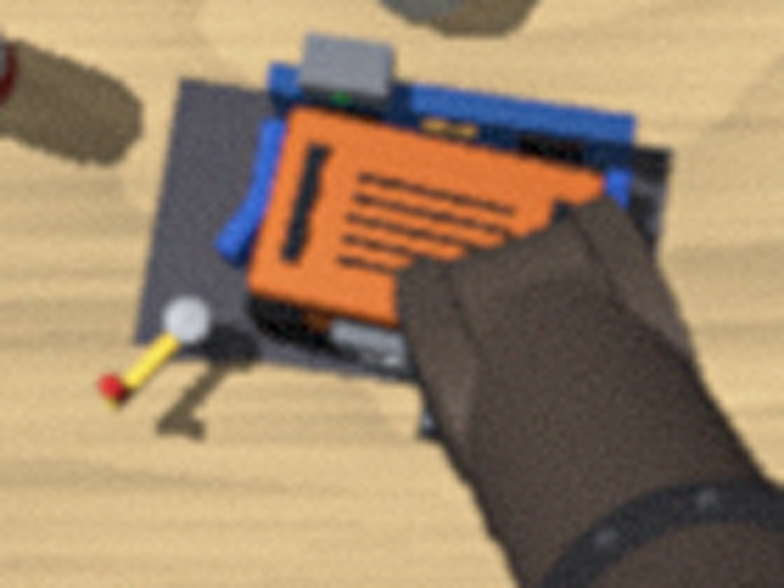

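```bash
python3 m.py 292 107 607 172; python3 -m crank '[{"grip":1,"delta_pos":[15,3,0],"twist":0},{"grip":1,"delta_pos":[25,2,0],"twist":0},{"grip":1,"delta_pos":[30,1,0],"twist":0}]'; python3 -m crank '[{"grip":1,"delta_pos":[4,-1,0],"twist":0},{"grip":1,"delta_pos":[8,-2,0],"twist":0}]'; python3 -m crank '[{"grip":1,"delta_pos":[3,-1,0],"twist":0}]'; python3 -m crank '[{"grip":1,"delta_pos":[-34,5,0],"twist":0},{"grip":1,"delta_pos":[-30,50,0],"twist":0},{"grip":1,"delta_pos":[-15,95,0],"twist":0},{"grip":1,"delta_pos":[0,144,0],"twist":0},{"grip":1,"delta_pos":[0,144,0],"twist":0},{"grip":1,"delta_pos":[0,144,0],"twist":0}]'; python3 pic.py a9
```

```text
S [ 0.5933  0.0322 -0.2203] rel [-0.0756 -0.     -0.0643] res [[-0.4, -1.8], [0.4, 1.8]]
L [0.5512 0.1185]
R [ 0.5184 -0.0278]
time: 16.25
ee_pos: [0.5105, -0.0224, 0.1138]
tcp_rot: [[-0.001, 0.988, -0.151], [0.0, -0.151, -0.988], [-1.0, -0.001, -0.0]]
ft_force: [-5.0, 0.2, 3.8]
opening: -0.0002
time: 16.45
ee_pos: [0.5171, -0.0258, 0.1135]
tcp_rot: [[-0.003, 0.988, -0.153], [-0.001, -0.153, -0.988], [-1.0, -0.002, 0.001]]
ft_force: [-5.7, -1.1, 3.0]
opening: 0.0001
time: 16.55
ee_pos: [0.5203, -0.0271, 0.1135]
tcp_rot: [[-0.002, 0.988, -0.153], [-0.001, -0.153, -0.988], [-1.0, -0.002, 0.001]]
ft_force: [-3.8, -1.4, 0.8]
opening: -0.0002
time: 17.15
ee_pos: [0.5216, 0.1192, 0.114]
tcp_rot: [[0.001, 0.989, -0.15], [0.001, -0.15, -0.989], [-1.0, 0.001, -0.001]]
ft_force: [-0.6, -0.8, 0.1]
opening: -0.0005
```

View pics/a9.png

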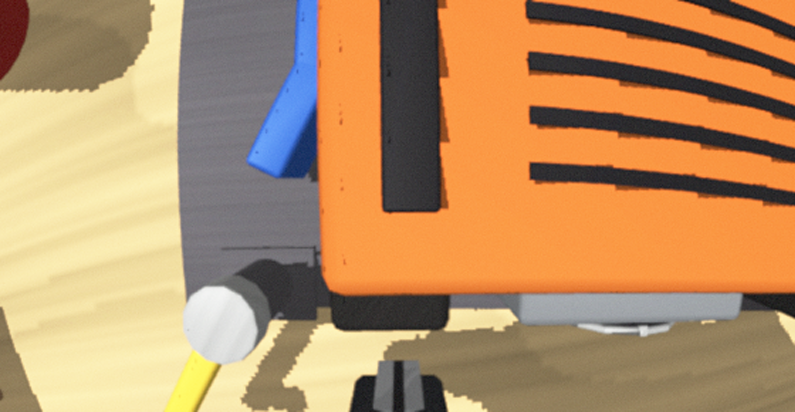

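View pics/a9t.png

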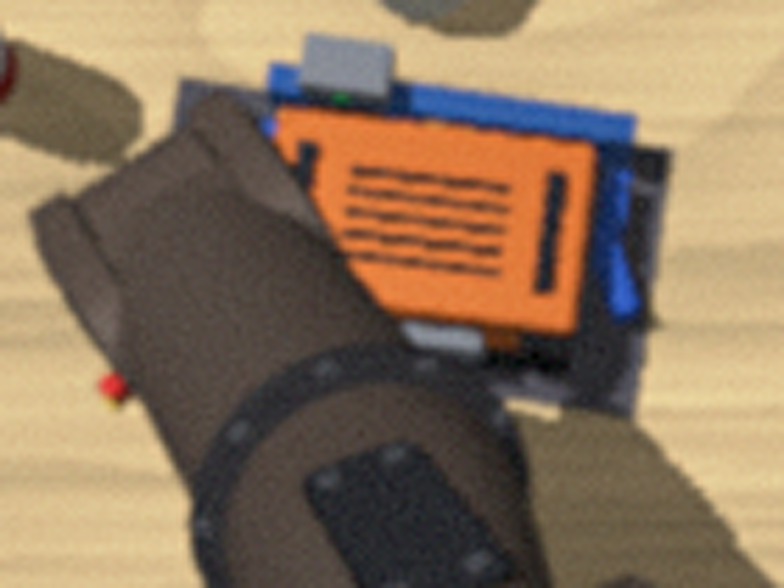

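```bash
python3 m.py 277 107 597 144
```

```text
S [ 0.6005  0.0337 -0.1297] rel [-0.0688  0.0026  0.0263] res [[-0.3, -2.0], [0.3, 2.0]]
L [0.5507 0.1159]
R [ 0.5313 -0.0329]
```

```bash
python3 -m crank '[{"grip":1,"delta_pos":[12,-2,0],"twist":0},{"grip":1,"delta_pos":[18,-2,0],"twist":0},{"grip":1,"delta_pos":[22,-2,0],"twist":0},{"grip":1,"delta_pos":[22,-2,0],"twist":0}]'; for i in 1 2; do python3 -m crank '[{"grip":1,"delta_pos":[2,0,0],"twist":0}]'|egrep 'ee_|ft'; done
```

```text
time: 17.65
ee_pos: [0.5437, 0.1145, 0.1138]
tcp_rot: [[0.0, 0.988, -0.155], [-0.0, -0.155, -0.988], [-1.0, 0.0, 0.0]]
ft_force: [0.5, 0.6, 0.1]
opening: 0.0
ee_pos: [0.5446, 0.1149, 0.1138]
ft_force: [-5.1, 1.9, 3.7]
ee_pos: [0.5464, 0.1153, 0.1138]
ft_force: [-4.0, 1.6, 2.1]
```

```bash
for i in 1 2; do python3 -m crank '[{"grip":1,"delta_pos":[2,0,0],"twist":0}]'|egrep 'ee_|ft'; done
```

```text
ee_pos: [0.5486, 0.1155, 0.1138]
ft_force: [-4.7, 2.2, 1.5]
ee_pos: [0.5489, 0.1155, 0.1136]
ft_force: [-16.7, 2.4, 10.8]
```

```bash
python3 -m crank '[{"grip":1,"delta_pos":[-34,5,0],"twist":0},{"grip":1,"delta_pos":[-45,-40,0],"twist":0},{"grip":1,"delta_pos":[-56,-85,0],"twist":0},{"grip":1,"delta_pos":[-60,-138,0],"twist":0},{"grip":1,"delta_pos":[-60,-138,0],"twist":0},{"grip":1,"delta_pos":[-60,-138,0],"twist":0}]'; python3 pic.py b1
```

```text
time: 18.65
ee_pos: [0.4918, -0.025, 0.1141]
tcp_rot: [[0.002, 0.987, -0.158], [-0.001, -0.158, -0.987], [-1.0, 0.002, 0.0]]
ft_force: [0.7, -0.0, 0.1]
opening: 0.0002
```

View pics/b1.png

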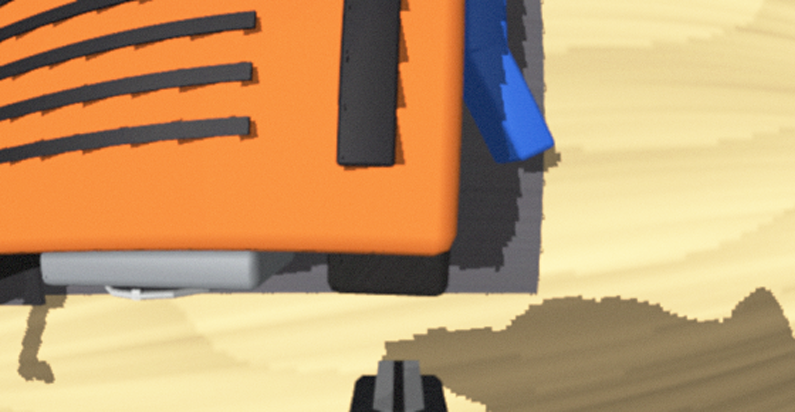

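View pics/b1t.png

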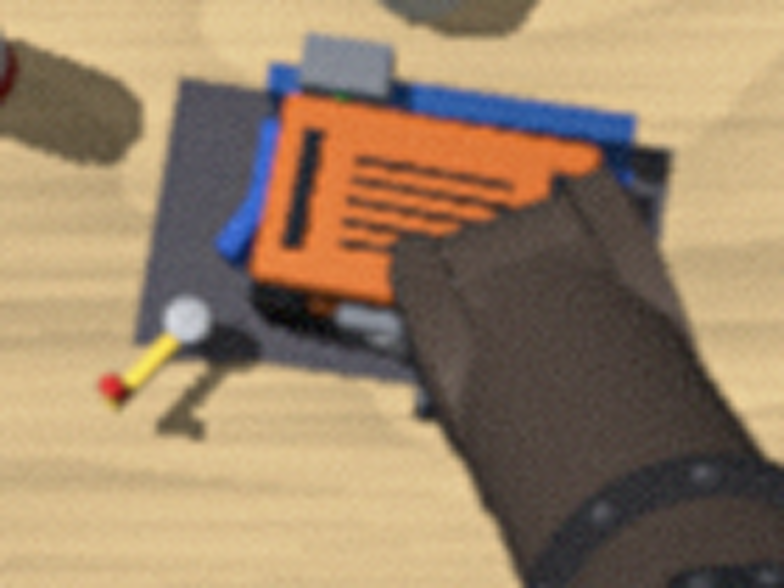

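```bash
python3 -m crank '[{"grip":1,"delta_pos":[12,1,0],"twist":0},{"grip":1,"delta_pos":[22,0,0],"twist":0},{"grip":1,"delta_pos":[27,0,0],"twist":0},{"grip":1,"delta_pos":[27,0,0],"twist":0}]'; for i in 1 2; do python3 -m crank '[{"grip":1,"delta_pos":[2,0,0],"twist":0}]'|egrep 'ee_|ft'; done
```

```text
time: 19.15
ee_pos: [0.5194, -0.0222, 0.1139]
tcp_rot: [[0.001, 0.988, -0.153], [0.0, -0.153, -0.988], [-1.0, 0.001, -0.0]]
ft_force: [-0.4, -0.2, -0.6]
opening: 0.0001
ee_pos: [0.5199, -0.0226, 0.1137]
ft_force: [-0.5, -0.8, -1.2]
ee_pos: [0.5216, -0.0228, 0.1138]
ft_force: [-4.0, -0.3, 2.4]
```

```bash
for i in 1 2; do python3 -m crank '[{"grip":1,"delta_pos":[2,0,0],"twist":0}]'|egrep 'ee_|ft'; done
```

```text
ee_pos: [0.5228, -0.0232, 0.1136]
ft_force: [-4.6, -2.3, 2.7]
ee_pos: [0.5246, -0.0235, 0.1135]
ft_force: [-4.8, -2.3, 1.1]
```

```bash
for i in 1 2; do python3 -m crank '[{"grip":1,"delta_pos":[1,0,0],"twist":0}]'|egrep 'ee_|ft'; done
```

```text
ee_pos: [0.5257, -0.0236, 0.1135]
ft_force: [-5.6, -2.8, 2.0]
ee_pos: [0.5266, -0.0236, 0.1134]
ft_force: [-5.2, -2.5, 1.3]
```

```bash
for i in 1 2; do python3 -m crank '[{"grip":1,"delta_pos":[1,0,0],"twist":0}]'|egrep 'ee_|ft'; done;  python3 pic.py b2
```

```text
ee_pos: [0.5267, -0.0236, 0.1134]
ft_force: [-11.4, -1.2, 5.9]
ee_pos: [0.5268, -0.0235, 0.1132]
ft_force: [-13.0, -0.8, 8.6]
```

View pics/b2t.png

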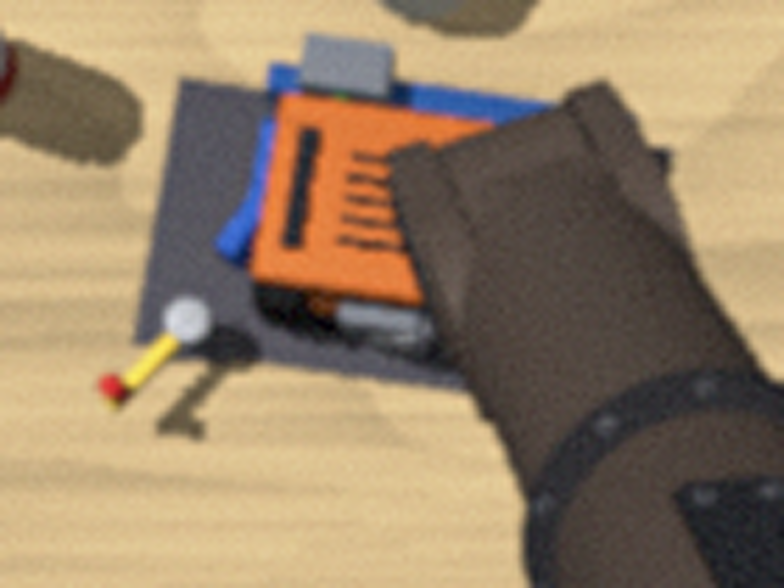

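View pics/b2.png

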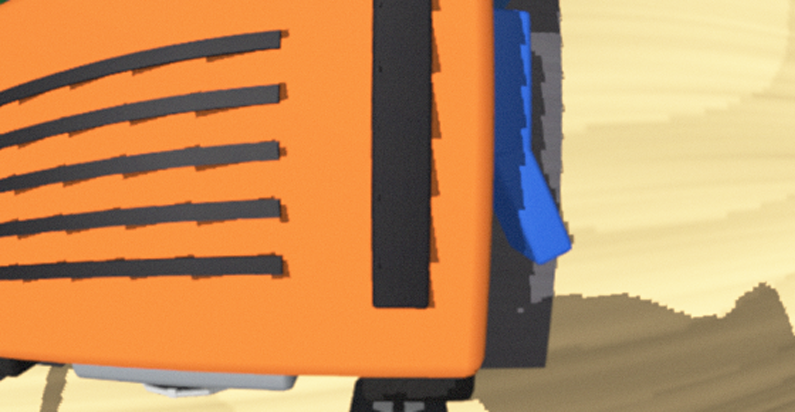

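```bash
python3 -m crank '[{"grip":1,"delta_pos":[0.6,0,0],"twist":0},{"grip":1,"delta_pos":[0.6,0,0],"twist":0},{"grip":1,"delta_pos":[0.6,0,0],"twist":0}]'|egrep 'ee_|ft'; python3 -m crank '[{"grip":1,"delta_pos":[-36,6,0],"twist":0},{"grip":1,"delta_pos":[-32,50,0],"twist":0},{"grip":1,"delta_pos":[-18,95,0],"twist":0},{"grip":1,"delta_pos":[-5,142,0],"twist":0},{"grip":1,"delta_pos":[-5,142,0],"twist":0},{"grip":1,"delta_pos":[-5,142,0],"twist":0}]'; python3 pic.py b3
```

```text
ee_pos: [0.5268, -0.0235, 0.1131]
ft_force: [-13.2, -1.8, 7.5]
time: 20.95
ee_pos: [0.5258, 0.1208, 0.1139]
tcp_rot: [[0.0, 0.989, -0.151], [0.001, -0.151, -0.989], [-1.0, 0.0, -0.001]]
ft_force: [-0.9, -1.2, 0.6]
opening: -0.0002
```

View pics/b3t.png

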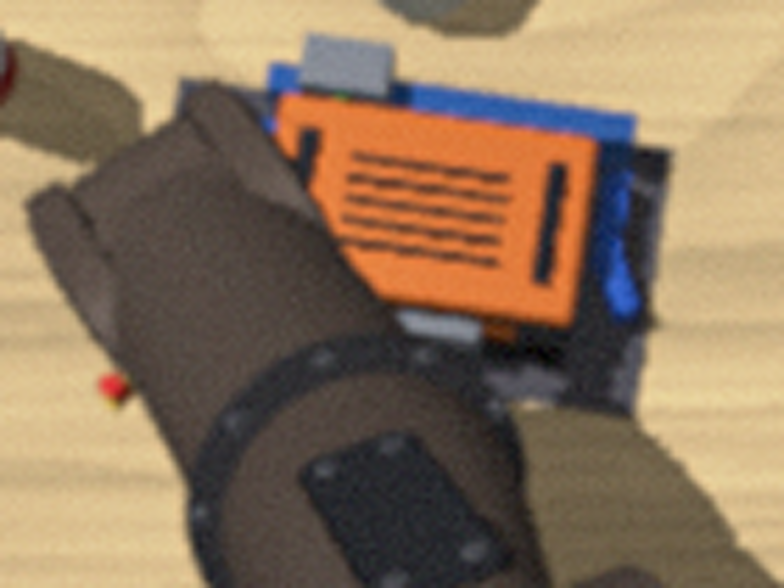

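View pics/b3.png

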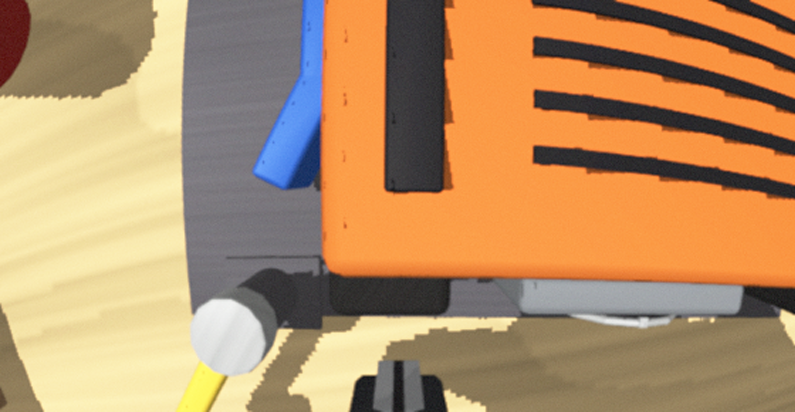

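```bash
python3 -m crank '[{"grip":1,"delta_pos":[12,-3,0],"twist":0},{"grip":1,"delta_pos":[18,-4,0],"twist":0},{"grip":1,"delta_pos":[18,-4,0],"twist":0}]'|egrep 'ee_|ft'; for i in 1 2 3 4; do python3 -m crank '[{"grip":1,"delta_pos":[1,0,0],"twist":0}]'|egrep 'ee_|ft'; done
```

```text
ee_pos: [0.5452, 0.1137, 0.114]
ft_force: [0.4, -0.7, -0.5]
ee_pos: [0.5448, 0.1145, 0.1138]
ft_force: [0.3, 0.1, -0.1]
ee_pos: [0.5456, 0.1149, 0.1138]
ft_force: [-0.4, 0.6, -0.2]
ee_pos: [0.5466, 0.1152, 0.1139]
ft_force: [-0.4, 1.0, -0.5]
ee_pos: [0.5476, 0.1152, 0.1139]
ft_force: [0.3, 0.2, -0.4]
```

```bash
for i in 1 2 3; do python3 -m crank '[{"grip":1,"delta_pos":[1,0,0],"twist":0}]'|egrep 'ee_|ft'; done
```

```text
ee_pos: [0.5487, 0.1152, 0.114]
ft_force: [0.2, 0.5, -0.4]
ee_pos: [0.5489, 0.1153, 0.1138]
ft_force: [-6.3, 0.4, 4.2]
ee_pos: [0.5491, 0.1152, 0.1137]
ft_force: [-9.6, 0.1, 6.9]
```

```bash
python3 -m crank '[{"grip":1,"delta_pos":[1,0,0],"twist":0},{"grip":1,"delta_pos":[1,0,0],"twist":0}]'|egrep 'ee_|ft';python3 -m crank '[{"grip":1,"delta_pos":[0.7,0,0],"twist":0},{"grip":1,"delta_pos":[0.7,0,0],"twist":0},{"grip":1,"delta_pos":[0.7,0,0],"twist":0},{"grip":1,"delta_pos":[0.7,0,0],"twist":0}]'|egrep 'ee_|ft'
```

```text
ee_pos: [0.5491, 0.1153, 0.1135]
ft_force: [-10.3, 0.8, 6.2]
ee_pos: [0.5492, 0.1153, 0.1134]
ft_force: [-13.2, 0.1, 7.8]
```

```bash
python3 -m crank '[{"grip":1,"delta_pos":[1.5,0,0],"twist":0},{"grip":1,"delta_pos":[1.5,0,0],"twist":0},{"grip":1,"delta_pos":[1.5,0,0],"twist":0},{"grip":1,"delta_pos":[1.5,0,0],"twist":0}]'|egrep 'ee_|ft';python3 -m crank '[{"grip":1,"delta_pos":[-20,3,0],"twist":0},{"grip":1,"delta_pos":[-60,10,0],"twist":0},{"grip":1,"delta_pos":[-60,-5,50],"twist":0},{"grip":1,"delta_pos":[-60,-10,100],"twist":0},{"grip":1,"delta_pos":[-60,-50,150],"twist":0},{"grip":1,"delta_pos":[-40,-80,200],"twist":0},{"grip":1,"delta_pos":[-20,-80,250],"twist":0},{"grip":1,"delta_pos":[-20,-80,250],"twist":0},{"grip":1,"delta_pos":[-20,-80,250],"twist":0}]'; python3 - <<'E'
from bench import *
import cv2,pickle
s=snapshot("wrist"); pickle.dump(s,open("c1.pkl","wb"))
a=s["image"][25:245,130:380,::-1]
cv2.imwrite("pics/c1.png",cv2.resize(a,None,fx=2.7,fy=2.7,interpolation=cv2.INTER_CUBIC))
E
```

```text
ee_pos: [0.5494, 0.1154, 0.1131]
ft_force: [-16.1, 0.7, 9.9]
time: 23.95
ee_pos: [0.5365, 0.0343, 0.3681]
tcp_rot: [[0.008, 0.988, -0.156], [0.0, -0.156, -0.988], [-1.0, 0.008, -0.002]]
ft_force: [-0.3, 0.5, -0.6]
opening: 0.0002
```

View pics/c1.png

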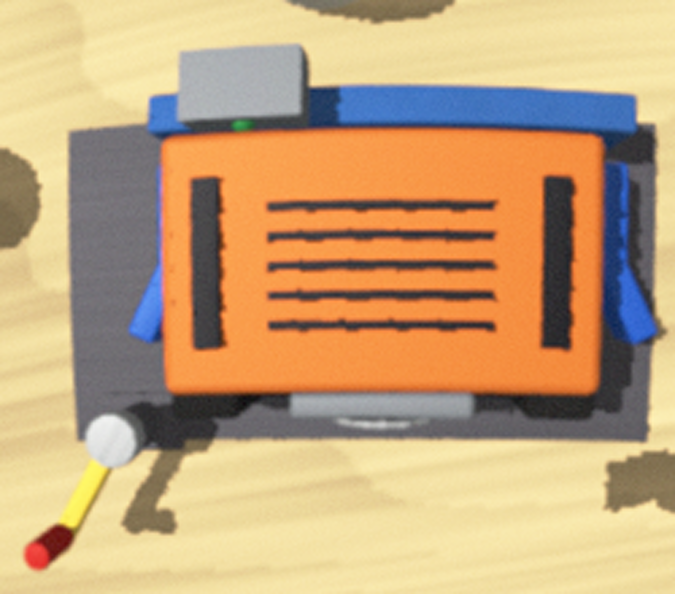

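```bash
python3 - <<'E'
from h import *; import pickle
s=pickle.load(open("c1.pkl","rb")); u=lambda a: un(a,(130,25),2.7)
q=wback(s,u([(162,137),(604,137),(599,393),(167,393)]),.088)
S,r=rig([[.06,.088],[.06,-.088],[-.047,-.088],[-.047,.088]],q); print("supply",S.round(4),(r*1000).round(1).tolist())
w=wback(s,u([(150,97),(636,97)]),.06); d=w[0]-w[1]; print("wall yaw",np.arctan2(-d[0],d[1]))
w=wback(s,u([(152,133),(635,133)]),.06); d=w[0]-w[1]; print("wall yaw",np.arctan2(-d[0],d[1]), w)
k=wback(s,u([(38,556)]),.088);h=wback(s,u([(112,440)]),.06); print(k,h,np.hypot(*(k-h)[0]),np.degrees(np.arctan2(*(k-h)[0][::-1])))
print(rel(np.array([.668,.0205,-.156]),S))
for ph in (137,180,220,261):
    p=np.radians(ph); er=np.array([np.cos(p),np.sin(p)]); et=np.array([-er[1],er[0]]); H=np.array([.5565,.1665]); print(ph,(H+.056*er).round(4),(H+.056*er-.018*et).round(4))
E
```

```text
supply [ 0.6064  0.0335 -0.1603] [[0.5, -0.7], [1.3, 0.1], [-1.0, 0.7], [-0.8, -0.1]]
wall yaw -0.16125729603320987
wall yaw -0.16056387847364054 [[ 0.68803612  0.12271209]
 [ 0.65452814 -0.0841808 ]]
[[0.51492748 0.20425149]] [[0.55625559 0.16677512]] 0.05578969866762714 137.79823131498046
[-0.06291901  0.00325229 -0.00427861]
137 [0.5155 0.2047] [0.5278 0.2179]
180 [0.5005 0.1665] [0.5005 0.1845]
220 [0.5136 0.1305] [0.502  0.1443]
261 [0.5477 0.1112] [0.53  0.114]
```

```bash
python3 -m crank '[{"grip":1,"delta_pos":[4,49,0],"twist":0},{"grip":1,"delta_pos":[4,98,0],"twist":0},{"grip":1,"delta_pos":[4,147,0],"twist":0},{"grip":1,"delta_pos":[4,196,-20],"twist":0},{"grip":1,"delta_pos":[4,196,-65],"twist":0},{"grip":1,"delta_pos":[4,196,-110],"twist":0},{"grip":1,"delta_pos":[4,196,-155],"twist":0},{"grip":1,"delta_pos":[4,196,-180],"twist":0},{"grip":1,"delta_pos":[4,196,-180],"twist":0}]'; python3 - <<'E'
from bench import *
import cv2
s=snapshot("wrist"); cv2.imwrite("pics/d1.png",s["image"][:,:,::-1])
E
```

```text
time: 24.9
ee_pos: [0.5347, 0.2299, 0.179]
tcp_rot: [[-0.009, 0.988, -0.152], [-0.004, -0.152, -0.988], [-1.0, -0.008, 0.005]]
ft_force: [-0.6, -0.2, -0.1]
opening: 0.0001
```

View pics/d1.png

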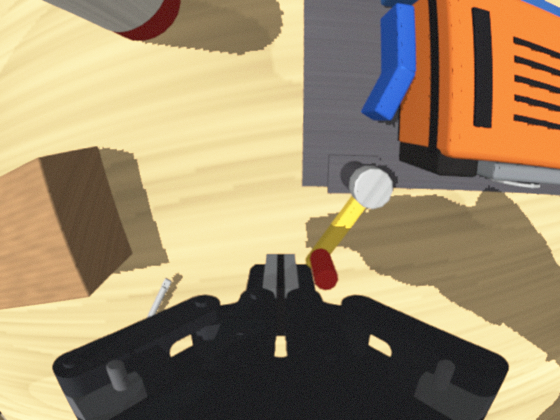

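```bash
python3 -m crank '[{"grip":1,"delta_pos":[4,4,-25],"twist":0},{"grip":1,"delta_pos":[4,4,-44],"twist":0},{"grip":1,"delta_pos":[4,4,-44],"twist":0}]'; python3 - <<'E'
from bench import *
import cv2
s=snapshot("wrist"); cv2.imwrite("pics/d2.png",s["image"][:,:,::-1])
E
```

```text
time: 25.25
ee_pos: [0.5413, 0.235, 0.1394]
tcp_rot: [[-0.002, 0.988, -0.153], [-0.001, -0.153, -0.988], [-1.0, -0.002, 0.001]]
ft_force: [-1.3, 0.5, 0.1]
opening: -0.0002
```

View pics/d2.png

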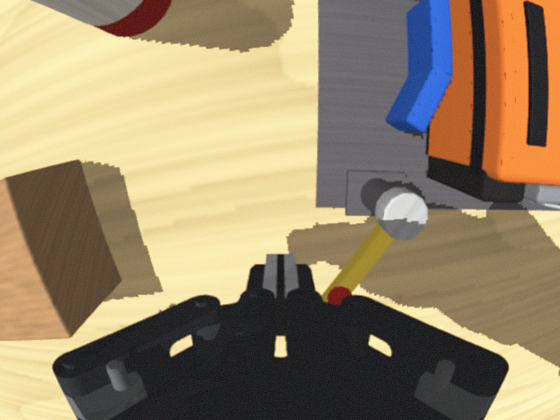

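```bash
python3 -m crank '[{"grip":1,"delta_pos":[0,0,-4],"twist":0},{"grip":1,"delta_pos":[-6,-8,-4],"twist":0},{"grip":1,"delta_pos":[-13,-17,-4],"twist":0},{"grip":1,"delta_pos":[-22,-24,-4],"twist":0},{"grip":1,"delta_pos":[-31,-32,-4],"twist":0},{"grip":1,"delta_pos":[-36,-41,-4],"twist":0},{"grip":1,"delta_pos":[-41,-50,-4],"twist":0},{"grip":1,"delta_pos":[-41,-50,-4],"twist":0}]'; python3 - <<'E'
from bench import *
import cv2
s=snapshot("wrist"); cv2.imwrite("pics/d3.png",s["image"][:,:,::-1])
s=snapshot("top"); cv2.imwrite("pics/d3t.png",cv2.resize(s["image"][150:255,190:330,::-1],None,fx=5.6,fy=5.6))
E
```

```text
time: 26.1
ee_pos: [0.5, 0.1832, 0.1358]
tcp_rot: [[-0.001, 0.988, -0.155], [-0.002, -0.155, -0.988], [-1.0, -0.001, 0.002]]
ft_force: [-1.3, -0.3, -1.0]
opening: 0.0
```

View pics/d3.png

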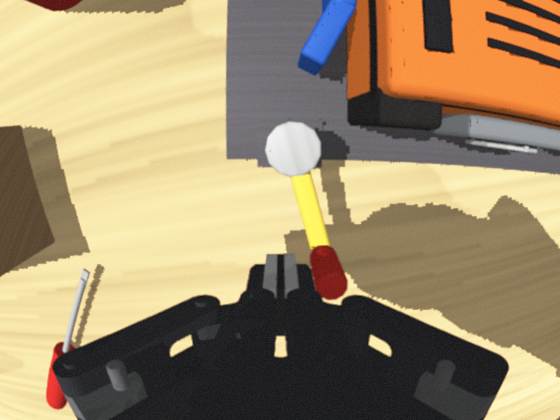

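```bash
python3 -m crank '[{"grip":1,"delta_pos":[-2,-9,0],"twist":0},{"grip":1,"delta_pos":[-4,-19,0],"twist":0},{"grip":1,"delta_pos":[-3,-29,0],"twist":0},{"grip":1,"delta_pos":[0,-39,0],"twist":0},{"grip":1,"delta_pos":[0,-39,0],"twist":0}]'; python3 - <<'E'
from bench import *
import cv2
s=snapshot("wrist"); cv2.imwrite("pics/d4.png",s["image"][:,:,::-1])
E
```

```text
time: 26.7
ee_pos: [0.5015, 0.1437, 0.1358]
tcp_rot: [[-0.0, 0.988, -0.156], [-0.001, -0.156, -0.988], [-1.0, 0.0, 0.001]]
ft_force: [-0.3, -0.5, 0.0]
opening: 0.0
```

View pics/d4.png

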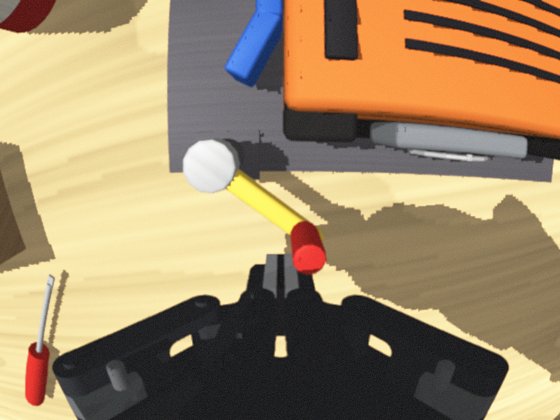

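```bash
python3 -m crank '[{"grip":1,"delta_pos":[4,-9,0],"twist":0},{"grip":1,"delta_pos":[11,-17,0],"twist":0},{"grip":1,"delta_pos":[17,-24,0],"twist":0},{"grip":1,"delta_pos":[22,-28,0],"twist":0},{"grip":1,"delta_pos":[22,-28,0],"twist":0}]'; python3 - <<'E'
from bench import *
import cv2
s=snapshot("wrist"); cv2.imwrite("pics/d5.png",s["image"][:,:,::-1])
E
```

```text
time: 27.25
ee_pos: [0.5239, 0.117, 0.1358]
tcp_rot: [[0.0, 0.988, -0.155], [-0.0, -0.155, -0.988], [-1.0, 0.0, 0.0]]
ft_force: [0.7, 0.6, 0.3]
opening: 0.0001
```

View pics/d5.png

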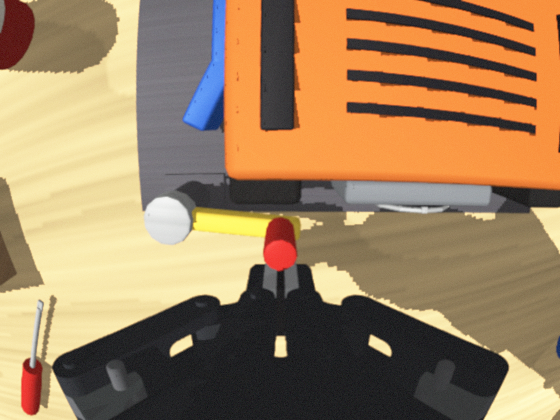

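```bash
for i in 1 2 3 4; do python3 -m crank '[{"grip":1,"delta_pos":[1,0,0],"twist":0}]'|egrep 'ee_|ft'; done
```

```text
ee_pos: [0.5238, 0.1183, 0.1359]
ft_force: [-0.7, 0.4, 0.2]
ee_pos: [0.5248, 0.1184, 0.136]
ft_force: [-0.9, -1.0, 0.2]
ee_pos: [0.5256, 0.1183, 0.1359]
ft_force: [-1.3, -0.8, 0.5]
ee_pos: [0.5266, 0.1182, 0.1359]
ft_force: [-0.2, -1.2, -0.1]
```

```bash
for i in 1 2 3 4; do python3 -m crank '[{"grip":1,"delta_pos":[0.7,-0.2,0],"twist":0}]'|egrep 'ee_|ft'; done; python3 - <<'E'
from bench import *
import cv2
s=snapshot("wrist"); cv2.imwrite("pics/d6.png",s["image"][:,:,::-1])
E
```

```text
ee_pos: [0.5274, 0.1179, 0.1358]
ft_force: [-0.3, -0.3, 0.0]
ee_pos: [0.5282, 0.1177, 0.1359]
ft_force: [-0.9, -0.4, 0.3]
ee_pos: [0.529, 0.1175, 0.1359]
ft_force: [-1.0, -1.1, 0.9]
ee_pos: [0.5297, 0.1172, 0.1359]
ft_force: [-1.5, -0.4, 0.0]
```

View pics/d6.png

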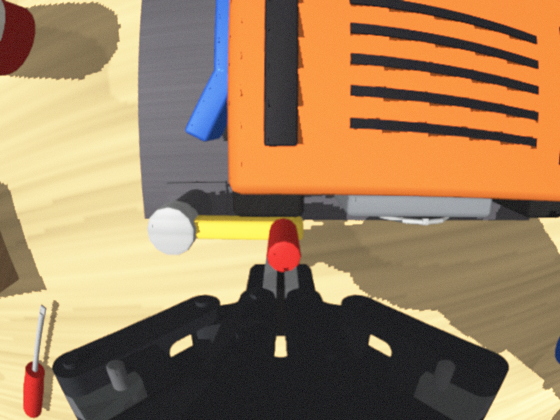

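```bash
for i in 1 2 3; do python3 -m crank '[{"grip":1,"delta_pos":[0.6,-0.1,0],"twist":0}]'|egrep 'ee_|ft'; done
```

```text
ee_pos: [0.5301, 0.1172, 0.1359]
ft_force: [-2.6, -0.1, -0.0]
ee_pos: [0.5302, 0.1172, 0.1358]
ft_force: [-5.7, -0.3, 3.7]
ee_pos: [0.5304, 0.1171, 0.1358]
ft_force: [-7.8, 0.3, 5.3]
```

```bash
python3 -m crank '[{"grip":1,"delta_pos":[-2,0,0],"twist":0},{"grip":1,"delta_pos":[-25,4,0],"twist":0},{"grip":1,"delta_pos":[-60,10,0],"twist":0},{"grip":1,"delta_pos":[-60,0,50],"twist":0},{"grip":1,"delta_pos":[-60,-10,100],"twist":0},{"grip":1,"delta_pos":[-60,-50,150],"twist":0},{"grip":1,"delta_pos":[-40,-80,200],"twist":0},{"grip":1,"delta_pos":[-15,-80,230],"twist":0},{"grip":1,"delta_pos":[-15,-80,230],"twist":0},{"grip":1,"delta_pos":[-15,-80,230],"twist":0}]'; python3 - <<'E'
from bench import *
import cv2,pickle
s=snapshot("wrist"); pickle.dump(s,open("e1.pkl","wb"))
a=s["image"][25:245,130:380,::-1]
cv2.imwrite("pics/e1.png",cv2.resize(a,None,fx=2.7,fy=2.7,interpolation=cv2.INTER_CUBIC))
s=snapshot("scene"); cv2.imwrite("pics/e1s.png",s["image"][:,:,::-1])
E
```

```text
time: 29.45
ee_pos: [0.5182, 0.0367, 0.3676]
tcp_rot: [[0.005, 0.988, -0.155], [0.001, -0.155, -0.988], [-1.0, 0.004, -0.001]]
ft_force: [0.2, 0.9, -0.2]
opening: 0.0
```

View pics/e1.png

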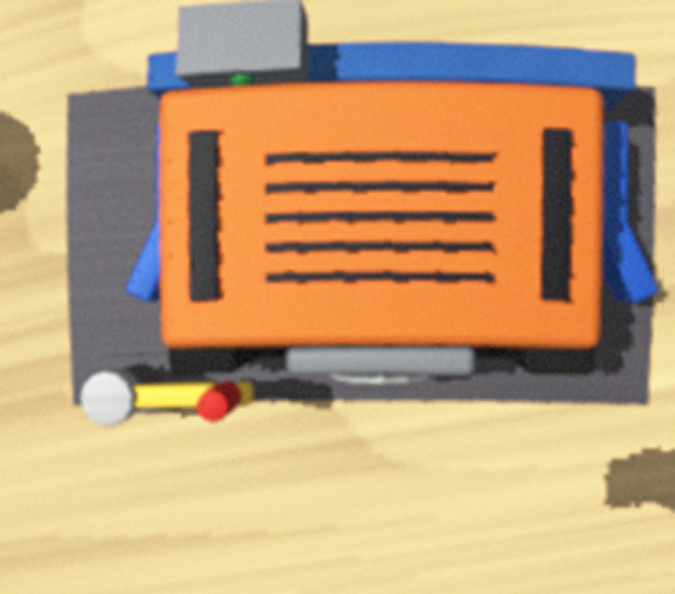

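View pics/e1s.png

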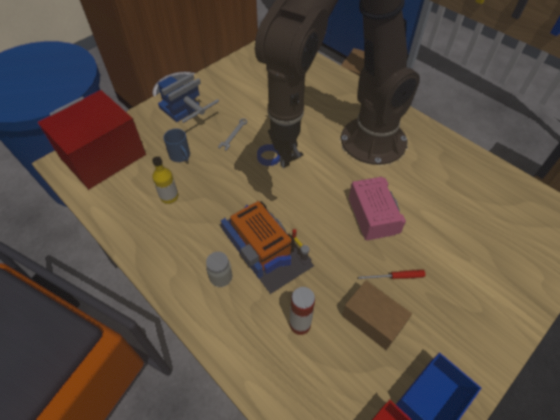

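```bash
python3 - <<'E'
from h import *; import pickle
from bench import *
s=pickle.load(open("e1.pkl","rb")); u=lambda a: un(a,(130,25),2.7)
q=wback(s,u([(160,92),(602,92),(599,345),(163,347)]),.088)
S,r=rig([[.06,.088],[.06,-.088],[-.047,-.088],[-.047,.088]],q); print("supply",S.round(4),(r*1000).round(1).tolist())
k=wback(s,u([(213,405)]),.088);h=wback(s,u([(107,397)]),.06); d=(k-h)[0]; print(k,h,np.hypot(*d),"gate",np.pi/2*-1-.157-np.arctan2(d[1],d[0]))
print(read_state()["ft_force"])
close_job()
E
```

```text
supply [ 0.6061  0.0338 -0.1589] [[0.6, -0.6], [1.8, 0.0], [-1.6, 0.7], [-0.9, -0.1]]
[[0.54730233 0.11197027]] [[0.55664293 0.16702619]] 0.055842651515184444 gate 0.011056381132457105
[-0.15050048  0.73173139 -0.35404365]
the job is handed in; nothing more can be done
```

I walked the orange supply into the blue cradle with short alternating pushes on its two rear bumpers and pressed each side against the stop. I then swung the gate shut by its knob and backed the arm clear. I handed the job in shortly after 29.45 s; no verdict was reported.

**Pushing force:** readings were about 5–10 N while it slid. At the stop they were 16 N forward (19 N in all) for the final press and about 20 N at most, against the 30 N limit. Force was only read at the end of each move, so a brief peak in between could have gone unseen.

**Home and square:**
- Going back to the left bumper, it met the stop at the same place as before (x = 0.549 m).
- The left and right stop contacts agreed to about 0.3 mm along the cradle.
- The last picture put the supply within about 0.003 rad of the cradle.
- By camera alone, the depth was −0.0629 m. That is only just inside the −0.063 m limit and within the camera's 2 mm error, so I relied on the contact readings.

**Gate:** it swung to its end of travel with about 9 N on the knob, and the last picture gave 0.011 rad from shut. The bar looked clear of the left bumper, but I did not measure the gap.

**Everything else:** nothing touched the fan guard as far as I could see, and the other items looked unmoved in the final scene picture. I checked those by eye only.

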